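# Charge the bench crusher

## Robot

A 6-joint arm with a two-finger parallel gripper is mounted at the origin on a cart in front of the work surface, level with it; the furniture and walls round the work are solid. World frame = base frame: x ahead of the robot, y to its left, z up, the work surface at z = 0. Lengths are in m, angles in rad, forces in N, time in s.
With the tool pointing down it reaches from about 0.3 to 0.775 m from the base axis. Payload 14.6 kg.
Tool frame: the origin (TCP) lies on the centre line of the jaws, within the pads' length; the fingertips stand 19 mm ahead of it and the grasp point (between the pads) is the TCP; z points along the fingers, y is the line along which they close (so a half turn about z gives the same grasp; the last joint's range is limited). The gripper opens to 94 mm and grips with 3 to 60 N. Pads are 16 mm wide; open, the fingers measure 119 mm over their backs; the gripper's body (75 mm by 177 mm) begins 78 mm behind the grasp point.
Start: joints at [1.162, 0.3, 1.521, -0, 1.321, -0.067], TCP at [0.184, 0.518, 0.224] pointing down, gripper open.
Joint ranges: [-3.03, 3.03], [-0.79, 2.21], [0.23, 2.52], [-1.04, 4.18], [0, 3.07], [-2.55, 2.55]. Speed limits (rad/s): [2.22, 2.22, 2.57, 3.14, 3.14, 3.14].

## Interface

Orientations are given as [roll, pitch, yaw] about the fixed x, y, z axes, in that order (R = Rz(yaw) Ry(pitch) Rx(roll)).
In Python, from station import get_obs, camera, workorder gives the robot as it stands.
- The arm moves only by the tool play_rows, never from a script. Its argument "motion" is a list that holds one entry, the list of rows, each a list of 7 numbers: the shift along the tool's x, y, z as a fraction of full scale, then the turn, a rotation vector about the tool's x, y, z as a fraction of full scale, then the opening, from -1 (shut) to 1 (fully open). In form: [[[x, y, z, ax, ay, az, grip], ...]]. A call has 1 to 10 rows; each row is the pose to reach, as a shift and turn from the pose commanded when the call began, along the tool's axes at that moment, turning the shorter way round; what a row does not reach only later rows make up. Full scale, the value 1, is 0.25 m for a shift and 2 pi rad for a turn. A row lasts 1/10 s, in which the tool goes at most 50 mm and 8.59 degrees, less where a joint would pass 70% of its speed; a pose out of reach is approached as far as the arm can. A call with a number of a shift or a turn outside -1 to 1 is refused whole. A call with a gripper value outside its range is refused whole. The fingers move at their own pace and stop on an object; "grip_force" is the grip in N (left out, the last holds). Time passes only in rows, so rows that repeat a pose let the fingers close. It gives the time, the measured TCP pose, the force, the opening and the grip force at its end, in the units of the state.
- get_obs(): the state, without advancing time (a new reading comes with each control period).
- camera(name): name is "side" or "top" or "wrist"; returns a dict with "frame" (400x640x3 uint8, red, green, blue), "z_map" (400x640 float32, m along the optical axis (not along the pixel's ray), 0 where there is no reading), "camera_matrix" (3x3 intrinsics, pixels), "T" (4x4, takes a point from camera to world coordinates); the wrist camera has in their place "T_tool_cam" (4x4, takes a point from camera to tool coordinates, whose origin is the TCP and whose axes are the flange's). Camera axes: x right, y up, looking along -z (the intrinsics and any distortion apply to the point x, -y, -z); pixel columns grow to the right and rows downward; lengths in m; the calibration is good to about 2 mm. A picture is of the moment at which its call begins: read the wrist's pose just before it.
- workorder.hand_in(): hands the job in; it is judged then, once.
The state is a dict: "time_s": time; "qpos": joint angles; "joint_vel": joint speeds; "tau": joint torques, N m; "ee_pos": TCP position; "eef_rot": TCP orientation; "force": force on the tool from outside, world axes, zero at the start; "moment": the same for the moment, N m; "grip_width": finger opening in m; "grip_force": force on a finger pad.
Only numpy, scipy, OpenCV 4.12 (cv2) and the standard library are available. Lean on these libraries where they do the work, as an engineer would, in place of code of your own. Each camera call takes 0.05 s, during which the arm holds its last target. There are 200 camera calls.

## Task

Charge the bench crusher: with the hand scoop, take up at least three of the four rock lumps from the steel sample pan and tip them into the crusher's open hopper, without touching the sample with the gripper itself. Then lay the scoop on the bench, resting flat on its bottom, and shut the hopper's yellow lid fully. Every lump must end in the hopper or in the pan, and the flask and the beaker stay where they stand.

Things in the scene. Friction and masses are not known exactly. Their poses are not given: they have to be found in the camera images.
- scoop: aluminium hand scoop, blue handle, 203 mm long, 160 g. Origin: middle of the bowl's underside; x to the nose (open front), z up. Bowl 100 long (x -50 to 50), 84 wide, walls 2.5 thick; closed back and sides 42 high, sides falling to nothing 10 short of the nose; flat floor 76 wide. Handle: bar 22 wide (y), 20 thick, from x -50, z 32 rising backward at 0.45 rad to x -153, z 82; grip it behind x -60
- scoop_grip (a point): a point on the middle of the scoop's handle, where it is gripped across its 22 mm width: 95 mm behind the scoop's origin and 54 mm above the underside; axes as the scoop's
- pan: open steel sample pan, fixed. Origin: centre of its underside, long axis along y. Floor 96 mm (x) by 244 (y), 4 mm above the origin; rim 44 high, 3 thick. The ends flare outward from y +-122 at the floor to +-128 at the rim, the long sides from x +-48 to +-56. The lumps lie in the -y half; the floor of the +y half is empty
- lump_0: grey-brown irregular rock lump, 31 to 36 mm across, about 40 g; origin at its centre (one of four)
- lump_1: grey-brown irregular rock lump, 31 to 36 mm across, about 40 g; origin at its centre (one of four)
- lump_2: grey-brown irregular rock lump, 31 to 36 mm across, about 40 g; origin at its centre (one of four)
- lump_3: grey-brown irregular rock lump, 31 to 36 mm across, about 40 g; origin at its centre (one of four)
- crusher: white bench crusher, fixed to the bench. Origin: centre of its underside; its front with the red stop button looks to its -x. Case 200 mm (x) by 170 mm (y), 96 mm high; on it the steel hopper, whose rim is 170 mm high
- hopper_mouth (a point): centre of the hopper's open mouth, level with its rim, 170 mm above the bench; axes as the crusher's. The mouth is 132 mm (x) by 120 mm (y) inside; the walls narrow to a floor of 92 by 84 mm that lies 60 mm below the rim
- lid_hinge (a point): middle of the lid's hinge axis, which runs along the crusher's x on the -y side of the mouth, 72 mm from the mouth's centre and 4 mm above the rim
- lid_edge (a point): middle of the lid's free edge, 142 mm from the hinge axis. The lid is a yellow plate, 148 mm wide, 4 thick, with a 60 mm bar handle standing 26 mm off its outer face, 18 mm from the free edge. Open, it stands up and leans away from the mouth (toward the crusher's -y), the handle on its -y face
- crusher_lid (a joint): lid angle in rad: 0 shut on the hopper, about 1.92 (110 degrees) fully open against its stop. It turns freely: pushed back over the upright (below about 1.5) it falls shut by its own weight
- flask: conical flask with an amber content, 102 mm high, a bystander; origin at the centre of its underside
- beaker: beaker with an orange content, 96 mm high, a bystander; origin at the centre of its underside

How it is judged:
On the way, in this order (a step that is already met when the one before it is completed fails the run):
1. at least three lumps lie in the crusher's hopper ((((x of lump_0 in the frame of hopper_mouth between -0.066 and 0.066 m and y of lump_0 in the frame of hopper_mouth between -0.06 and 0.06 m and z of lump_0 in the frame of hopper_mouth between -0.07 and 0 m) and (x of lump_1 in the frame of hopper_mouth between -0.066 and 0.066 m and y of lump_1 in the frame of hopper_mouth between -0.06 and 0.06 m and z of lump_1 in the frame of hopper_mouth between -0.07 and 0 m) and (x of lump_2 in the frame of hopper_mouth between -0.066 and 0.066 m and y of lump_2 in the frame of hopper_mouth between -0.06 and 0.06 m and z of lump_2 in the frame of hopper_mouth between -0.07 and 0 m)) or ((x of lump_0 in the frame of hopper_mouth between -0.066 and 0.066 m and y of lump_0 in the frame of hopper_mouth between -0.06 and 0.06 m and z of lump_0 in the frame of hopper_mouth between -0.07 and 0 m) and (x of lump_1 in the frame of hopper_mouth between -0.066 and 0.066 m and y of lump_1 in the frame of hopper_mouth between -0.06 and 0.06 m and z of lump_1 in the frame of hopper_mouth between -0.07 and 0 m) and (x of lump_3 in the frame of hopper_mouth between -0.066 and 0.066 m and y of lump_3 in the frame of hopper_mouth between -0.06 and 0.06 m and z of lump_3 in the frame of hopper_mouth between -0.07 and 0 m)) or ((x of lump_0 in the frame of hopper_mouth between -0.066 and 0.066 m and y of lump_0 in the frame of hopper_mouth between -0.06 and 0.06 m and z of lump_0 in the frame of hopper_mouth between -0.07 and 0 m) and (x of lump_2 in the frame of hopper_mouth between -0.066 and 0.066 m and y of lump_2 in the frame of hopper_mouth between -0.06 and 0.06 m and z of lump_2 in the frame of hopper_mouth between -0.07 and 0 m) and (x of lump_3 in the frame of hopper_mouth between -0.066 and 0.066 m and y of lump_3 in the frame of hopper_mouth between -0.06 and 0.06 m and z of lump_3 in the frame of hopper_mouth between -0.07 and 0 m)) or ((x of lump_1 in the frame of hopper_mouth between -0.066 and 0.066 m and y of lump_1 in the frame of hopper_mouth between -0.06 and 0.06 m and z of lump_1 in the frame of hopper_mouth between -0.07 and 0 m) and (x of lump_2 in the frame of hopper_mouth between -0.066 and 0.066 m and y of lump_2 in the frame of hopper_mouth between -0.06 and 0.06 m and z of lump_2 in the frame of hopper_mouth between -0.07 and 0 m) and (x of lump_3 in the frame of hopper_mouth between -0.066 and 0.066 m and y of lump_3 in the frame of hopper_mouth between -0.06 and 0.06 m and z of lump_3 in the frame of hopper_mouth between -0.07 and 0 m)))), for 0.2 s.
2. the lid is shut (value of joint crusher_lid below 0.08 rad), for 0.2 s.
At the end, for the whole second after the job is handed in: At least three lumps in the hopper (centres within its walls and below its rim), the rest in hopper or pan; lid shut within 0.08 rad; scoop resting on the bench, not in the pan, on its bottom (within 0.12 rad of level, 12 mm of the bench); all at rest ((((x of lump_0 in the frame of hopper_mouth between -0.066 and 0.066 m and y of lump_0 in the frame of hopper_mouth between -0.06 and 0.06 m and z of lump_0 in the frame of hopper_mouth between -0.07 and 0 m) and (x of lump_1 in the frame of hopper_mouth between -0.066 and 0.066 m and y of lump_1 in the frame of hopper_mouth between -0.06 and 0.06 m and z of lump_1 in the frame of hopper_mouth between -0.07 and 0 m) and (x of lump_2 in the frame of hopper_mouth between -0.066 and 0.066 m and y of lump_2 in the frame of hopper_mouth between -0.06 and 0.06 m and z of lump_2 in the frame of hopper_mouth between -0.07 and 0 m)) or ((x of lump_0 in the frame of hopper_mouth between -0.066 and 0.066 m and y of lump_0 in the frame of hopper_mouth between -0.06 and 0.06 m and z of lump_0 in the frame of hopper_mouth between -0.07 and 0 m) and (x of lump_1 in the frame of hopper_mouth between -0.066 and 0.066 m and y of lump_1 in the frame of hopper_mouth between -0.06 and 0.06 m and z of lump_1 in the frame of hopper_mouth between -0.07 and 0 m) and (x of lump_3 in the frame of hopper_mouth between -0.066 and 0.066 m and y of lump_3 in the frame of hopper_mouth between -0.06 and 0.06 m and z of lump_3 in the frame of hopper_mouth between -0.07 and 0 m)) or ((x of lump_0 in the frame of hopper_mouth between -0.066 and 0.066 m and y of lump_0 in the frame of hopper_mouth between -0.06 and 0.06 m and z of lump_0 in the frame of hopper_mouth between -0.07 and 0 m) and (x of lump_2 in the frame of hopper_mouth between -0.066 and 0.066 m and y of lump_2 in the frame of hopper_mouth between -0.06 and 0.06 m and z of lump_2 in the frame of hopper_mouth between -0.07 and 0 m) and (x of lump_3 in the frame of hopper_mouth between -0.066 and 0.066 m and y of lump_3 in the frame of hopper_mouth between -0.06 and 0.06 m and z of lump_3 in the frame of hopper_mouth between -0.07 and 0 m)) or ((x of lump_1 in the frame of hopper_mouth between -0.066 and 0.066 m and y of lump_1 in the frame of hopper_mouth between -0.06 and 0.06 m and z of lump_1 in the frame of hopper_mouth between -0.07 and 0 m) and (x of lump_2 in the frame of hopper_mouth between -0.066 and 0.066 m and y of lump_2 in the frame of hopper_mouth between -0.06 and 0.06 m and z of lump_2 in the frame of hopper_mouth between -0.07 and 0 m) and (x of lump_3 in the frame of hopper_mouth between -0.066 and 0.066 m and y of lump_3 in the frame of hopper_mouth between -0.06 and 0.06 m and z of lump_3 in the frame of hopper_mouth between -0.07 and 0 m))) and ((x of lump_0 in the frame of hopper_mouth between -0.066 and 0.066 m and y of lump_0 in the frame of hopper_mouth between -0.06 and 0.06 m and z of lump_0 in the frame of hopper_mouth between -0.07 and 0 m) or (x of lump_0 in the frame of pan between -0.066 and 0.066 m and y of lump_0 in the frame of pan between -0.13 and 0.13 m and z of lump_0 in the frame of pan between 0 and 0.06 m)) and ((x of lump_1 in the frame of hopper_mouth between -0.066 and 0.066 m and y of lump_1 in the frame of hopper_mouth between -0.06 and 0.06 m and z of lump_1 in the frame of hopper_mouth between -0.07 and 0 m) or (x of lump_1 in the frame of pan between -0.066 and 0.066 m and y of lump_1 in the frame of pan between -0.13 and 0.13 m and z of lump_1 in the frame of pan between 0 and 0.06 m)) and ((x of lump_2 in the frame of hopper_mouth between -0.066 and 0.066 m and y of lump_2 in the frame of hopper_mouth between -0.06 and 0.06 m and z of lump_2 in the frame of hopper_mouth between -0.07 and 0 m) or (x of lump_2 in the frame of pan between -0.066 and 0.066 m and y of lump_2 in the frame of pan between -0.13 and 0.13 m and z of lump_2 in the frame of pan between 0 and 0.06 m)) and ((x of lump_3 in the frame of hopper_mouth between -0.066 and 0.066 m and y of lump_3 in the frame of hopper_mouth between -0.06 and 0.06 m and z of lump_3 in the frame of hopper_mouth between -0.07 and 0 m) or (x of lump_3 in the frame of pan between -0.066 and 0.066 m and y of lump_3 in the frame of pan between -0.13 and 0.13 m and z of lump_3 in the frame of pan between 0 and 0.06 m)) and linear speed of each of lump_0, lump_1, lump_2, lump_3 below 0.03 m/s and value of joint crusher_lid below 0.08 rad and height (world z) of scoop between -0.006 and 0.012 m and angle between scoop's own z axis and vertical below 0.12 rad and linear speed of scoop below 0.02 m/s and not (x of scoop in the frame of pan between -0.066 and 0.066 m and y of scoop in the frame of pan between -0.13 and 0.13 m)); the robot touches nothing.
It fails at once if the gripper's fingers touch a lump (contact force between the fingers and lump_0 above 0.3 N or contact force between the fingers and lump_1 above 0.3 N or contact force between the fingers and lump_2 above 0.3 N or contact force between the fingers and lump_3 above 0.3 N).
It fails at once if the flask or the beaker is shifted by more than 30 mm or tipped (distance of any of flask, beaker from where it was at the start of the episode above 0.03 m or angle between any of flask, beaker's own z axis and vertical above 0.4 rad).
It also fails if it takes over 72 s, if anything falls off the work surface, if the arm or the gripper's body presses on something with over 40 N, if the wrist force passes 120 N, or if a joint passes its speed limit or range.

## Working session

There is one attempt and no reset: what is moved stays moved. The work goes in short steps, Python scripts to look and compute and a tool call to move; the robot and the scene stay as the last step left them, time stands still between calls to the robot, and variables do not carry over. Pictures are saved under pics/ and viewed, at most 10 in all, crops included, and the job is handed in when it is done.

Besides the shell and the picture viewer there is one more tool, called as a command line: name --argument value ..., lists and objects as JSON in quotes. play_rows: Moves the arm, as the interface text tells. Its arguments: {"type":"object","properties":{"motion":{"type":"array"},"grip_force":{"type":"number"}},"required":["motion"]}

```bash
ls; mkdir -p pics; cat > h.py <<'E'
import numpy as np, cv2
from station import get_obs, camera, workorder
from scipy.spatial.transform import Rotation as R
def cloud(name):
    o=get_obs(); c=camera(name); z=c["z_map"].astype(float); K=np.array(c["camera_matrix"])
    v,u=np.mgrid[0:z.shape[0],0:z.shape[1]]
    P=np.stack([(u-K[0,2])/K[0,0]*z,-(v-K[1,2])/K[1,1]*z,-z],-1)
    if "T" in c: T=np.array(c["T"])
    else:
        T=np.eye(4);T[:3,:3]=R.from_euler('xyz',o["eef_rot"]).as_matrix();T[:3,3]=o["ee_pos"];T=T@np.array(c["T_tool_cam"])
    W=P@T[:3,:3].T+T[:3,3]; W[z<=0]=np.nan
    return c["frame"],W
def save(n,f): cv2.imwrite("pics/"+n,cv2.cvtColor(f,cv2.COLOR_RGB2BGR))
E
python3 - <<'E'
from h import *
o=get_obs(); print(o)
for n in["top","side"]:
    f,W=cloud(n); save(n+"0.png",f); np.savez(n+"0.npz",f=f,W=W)
    c=camera(n); print(c["camera_matrix"],c["T"],np.isnan(W[...,0]).mean(), c.keys())
E
```

```text
pics
{'time_s': 0.0, 'qpos': array([ 1.16241050e+00,  3.00430313e-01,  1.52159780e+00, -3.22422440e-06,
        1.32067175e+00, -6.66116809e-02]), 'joint_vel': array([0.00069712, 0.00115147, 0.00223388, 0.00025538, 0.00072588,
       0.00128992]), 'tau': array([ 1.28542717e-03, -5.31827652e+01, -3.52727902e+01,  7.09439255e-02,
        2.45453574e-02, -1.52356915e-04]), 'ee_pos': array([0.18425118, 0.51796379, 0.22390161]), 'eef_rot': array([-3.14048770e+00, -7.05821827e-05,  2.79981927e+00]), 'force': array([-0.2233583 , -0.63898608,  0.29534614]), 'moment': array([-0.04546287, -0.00479441,  0.01110999]), 'grip_force': 0.0, 'grip_width': 0.0942453340942675}
[[432.21795213   0.         319.4098303 ]
 [  0.         432.21795213 195.82421138]
 [  0.           0.           1.        ]] [[ 1.80931581e-02  9.71611487e-01 -2.35889288e-01  3.27682852e-01]
 [-9.99822979e-01  1.88002518e-02  7.48594158e-04 -1.06444550e-01]
 [ 5.16212070e-03  2.35833986e-01  9.71779648e-01  1.14314112e+00]
 [ 0.00000000e+00  0.00000000e+00  0.00000000e+00  1.00000000e+00]] 0.004125 dict_keys(['frame', 'z_map', 'camera_matrix', 'T'])
[[411.1000696    0.         320.4277231 ]
 [  0.         411.1000696  199.20083392]
 [  0.           0.           1.        ]] [[-0.99924586 -0.03310475  0.02029262  0.59254139]
 [ 0.03378262 -0.48355488  0.87466189  0.90148807]
 [-0.01914287  0.8746878   0.48430857  0.67756217]
 [ 0.          0.          0.          1.        ]] 0.14525 dict_keys(['frame', 'z_map', 'camera_matrix', 'T'])
```

View pics/top0.png

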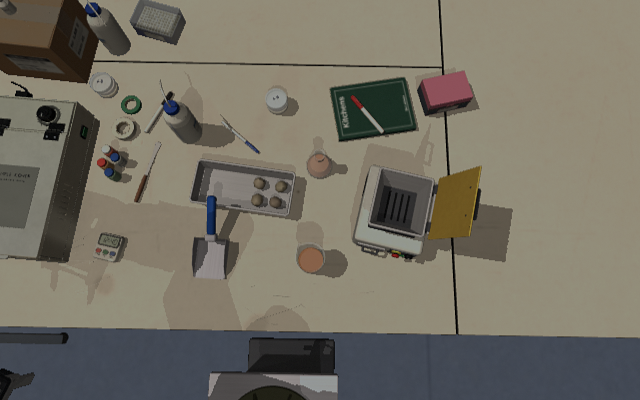

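View pics/side0.png

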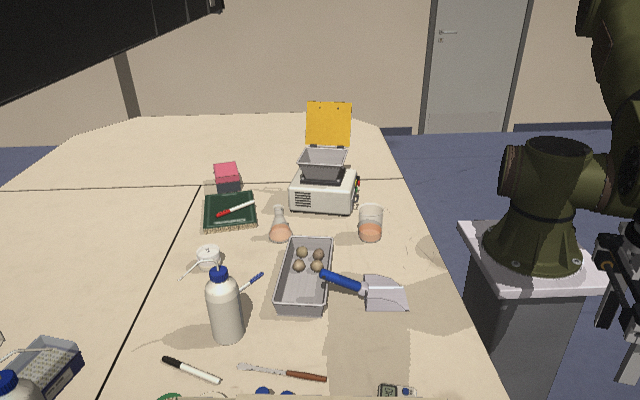

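The top view shows the pan at u 192-296, v 158-216, with four lumps at (259,184), (281,187), (264,197) and (275,200). The scoop's bowl is at (210,257) with its handle reaching up over the pan to (211,198). The flask is at (319,163), the beaker at (311,260) and the hopper at (403,201), with the lid open to its right at (457,203). The side view agrees.

```bash
cat > m1.py <<'E'
from h import *
d=np.load("top0.npz");f=d["f"];W=d["W"];hsv=cv2.cvtColor(f,cv2.COLOR_RGB2HSV)
def box(u0,v0,u1,v1):
    m=np.zeros(f.shape[:2],bool);m[v0:v1,u0:u1]=1;return m
def rect(m,t):
    p=W[m];p=p[~np.isnan(p[:,0])]
    r=cv2.minAreaRect(p[:,:2].astype(np.float32));print(t,len(p),"mean",p.mean(0).round(3),"zpct",np.percentile(p[:,2],[2,50,98]).round(3),"rect",np.round(r[0],3),np.round(r[1],3),round(r[2],1))
    print("   corners",np.round(cv2.boxPoints(r),3).tolist())
z=W[...,2]
H,S,V=[hsv[...,i] for i in range(3)]
rect(box(180,140,310,225)&(z>.036)&(z<.052)&~((H>100)&(H<130)&(S>120)),"panrim")
b=box(195,185,225,245)&(H>100)&(H<130)&(S>120)
rect(b,"handle")
rect(box(185,225,240,290)&(z>.0)&(z<.06)&(S<60)&(z>.006),"bowl hi")
rect(box(185,234,240,290)&(S<45),"bowl")
q=W[b]; o=np.argsort(q[:,0]);n=len(o)//8
for i in range(8): print("   h",q[o[i*n:(i+1)*n]].mean(0).round(4))
rect(box(345,150,445,240)&(z>.160)&(z<.18),"hopper rim")
rect(box(345,150,445,270)&(z>.085)&(z<.105),"case top")
y=box(425,150,490,250)&(H>15)&(H<35)&(S>150)
rect(y,"lid")
for t,(u,v) in dict(l0=(259,184),l1=(281,187),l2=(264,197),l3=(275,200)).items():
    m=box(u-9,v-9,u+10,v+10)&(z>.012)&(S>40)&(z<.06); rect(m,t)
rect(box(300,145,335,182)&(z>.05),"flask");rect(box(292,240,330,278)&(z>.06),"beaker")
for v in range(225,290,5): print(v,W[v,210].round(3),f[v,210])
E
python3 m1.py
```

```text
panrim 706 mean [0.624 0.1   0.045] zpct [0.037 0.046 0.05 ] rect [0.605 0.126] [0.331 0.194] 73.7
   corners [[0.4659999907016754, -0.006000000052154064], [0.6520000100135803, -0.05999999865889549], [0.7450000047683716, 0.25699999928474426], [0.5580000281333923, 0.31200000643730164]]
handle 305 mean [0.535 0.167 0.068] zpct [0.046 0.068 0.089] rect [0.535 0.167] [0.02 0.09] 86.2
   corners [[0.48899999260902405, 0.1599999964237213], [0.5789999961853027, 0.15399999916553497], [0.5799999833106995, 0.17399999499320984], [0.4909999966621399, 0.18000000715255737]]
bowl hi 463 mean [0.451 0.174 0.027] zpct [0.006 0.028 0.047] rect [0.432 0.173] [0.158 0.143] 2.5
   corners [[0.3499999940395355, 0.23999999463558197], [0.35600000619888306, 0.09799999743700027], [0.5139999985694885, 0.10499999672174454], [0.5080000162124634, 0.24699999392032623]]
bowl 1695 mean [0.427 0.167 0.008] zpct [-0.002  0.003  0.045] rect [0.421 0.161] [0.139 0.128] 1.9
   corners [[0.3490000069141388, 0.22300000488758087], [0.3540000021457672, 0.0949999988079071], [0.49300000071525574, 0.10000000149011612], [0.48800
[... 2644 characters left out ...]
[0.073 0.072] 79.6
   corners [[0.3889999985694885, -0.11599999666213989], [0.46000000834465027, -0.1289999932050705], [0.4729999899864197, -0.05700000002980232], [0.4020000100135803, -0.04399999976158142]]
225 [0.51  0.169 0.057] [19 42 84]
230 [0.497 0.169 0.053] [20 43 85]
235 [0.486 0.171 0.044] [115 110 111]
240 [0.474 0.17  0.041] [113 107 107]
245 [0.465 0.179 0.003] [141 135 134]
250 [0.452 0.177 0.007] [141 135 134]
255 [ 0.44   0.178 -0.001] [143 137 135]
260 [0.426 0.176 0.004] [140 133 132]
265 [0.413 0.175 0.002] [143 136 135]
270 [0.4   0.174 0.003] [144 138 136]
275 [0.388 0.173 0.002] [143 138 136]
280 [0.375 0.172 0.003] [134 124 107]
285 [ 0.362  0.172 -0.   ] [133 123 106]
```

```bash
cat > m2.py <<'E'
from h import *
d=np.load("top0.npz");f=d["f"];W=d["W"];z=W[...,2];hsv=cv2.cvtColor(f,cv2.COLOR_RGB2HSV)
m=((z>.030)&(z<.055)&(hsv[...,1]<60)).astype(np.uint8); m[:145]=0;m[222:]=0;m[:,:185]=0;m[:,302:]=0
# rim crossings per column/row
P=W[m>0]; print(len(P), P[:,0].min(),P[:,0].max(),P[:,1].min(),P[:,1].max())
def edge(sel,t):
    p=W[sel&(m>0)]; p=p[p[:,2]>.038]; l=cv2.fitLine(p[:,:2].astype(np.float32),cv2.DIST_HUBER,0,.01,.01).ravel(); print(t,len(p),l.round(4),p[:,2].mean().round(3))
v,u=np.mgrid[0:400,0:640]
edge((abs(v-(158+(u-203)*12/94))<4)&(u>206)&(u<292),"far")
edge((abs(v-(205+(u-195)*11/97))<5)&(u>218)&(u<288),"near")
edge((u>287)&(v>174)&(v<212),"-y")
edge((u<206)&(v>163)&(v<198),"+y")
floor=(z<.012)&(z>-.01)&(hsv[...,1]<45)&(u>205)&(u<250)&(v>165)&(v<195)
print(np.nanmedian(W[floor],0))
E
python3 m2.py
```

```text
854 0.5408962076630204 0.6917377293733518 -0.042147754318024255 0.23264295959998996
far 230 [0.1248 0.9922 0.6743 0.1048] 0.045
near 151 [0.1273 0.9919 0.5521 0.0551] 0.046
-y 80 [ 0.9917 -0.1285  0.6005 -0.0338] 0.046
+y 104 [ 0.9918 -0.1278  0.63    0.2231] 0.045
[0.63903109 0.14796034 0.00417123]
```

```bash
cat >> h.py <<'E'
import json,os
SC=np.array([.427,.171,0.]); SAZ=3.097
PC=np.array([.6151,.0947,0.]); PYAW=-.127
HC=np.array([.555,-.300,.170]); HYAW=-.222
A=np.radians(35); G=np.array([-.115,0,.066])   # tool lean, TCP in scoop frame
def Rs(az,pitch): return (R.from_euler('z',az)*R.from_euler('y',-pitch)).as_matrix()
def Rt(az,pitch,a=None):
    a=A if a is None else a
    B=np.array([[-np.cos(a),0,np.sin(a)],[0,1,0],[-np.sin(a),0,-np.cos(a)]])
    return Rs(az,pitch)@B
def scoop_tcp(o,az,pitch): return np.asarray(o)+Rs(az,pitch)@G
def go(pos,Rm,p0=None,R0=None):
    s=get_obs(); p0=s["ee_pos"] if p0 is None else p0; R0=R.from_euler('xyz',s["eef_rot"]).as_matrix() if R0 is None else R0
    d=R0.T@(np.asarray(pos)-p0)/.25; r=R.from_matrix(R0.T@Rm).as_rotvec()/(2*np.pi)
    print("row",np.round(d,3).tolist(),np.round(r,4).tolist(),"mm",np.linalg.norm(d)*250,"deg",np.linalg.norm(r)*360)
def log():
    s=get_obs(); L=json.load(open("q.json")) if os.path.exists("q.json") else []
    L.append([list(s["qpos"]),list(s["ee_pos"]),list(s["eef_rot"])]); json.dump(L,open("q.json","w")); return s
E
python3 - <<'E'
from h import *
log()
Rm=Rt(SAZ,0); p=scoop_tcp(SC,SAZ,0)-.1*Rm[:,2]; print(scoop_tcp(SC,SAZ,0),p); go(p,Rm)
E
```

```text
[0.54188568 0.16587354 0.066     ] [0.59918631 0.16331666 0.1479152 ]
row [-2.039, -0.78, 0.305] [0.1366, -0.0203, 0.4334] mm 551.1390996075711 deg 163.75216684417845
```

play_rows --motion '[[[-1, -0.39, 0.05, 0.068, -0.01, 0.217, 1], [-1, -0.39, 0.05, 0.068, -0.01, 0.217, 1], [-1, -0.39, 0.05, 0.068, -0.01, 0.217, 1], [-1, -0.39, 0.05, 0.068, -0.01, 0.217, 1], [-1, -0.39, 0.05, 0.068, -0.01, 0.217, 1], [-1, -0.39, 0.05, 0.068, -0.01, 0.217, 1], [-1, -0.39, 0.05, 0.068, -0.01, 0.217, 1], [-1, -0.39, 0.05, 0.068, -0.01, 0.217, 1], [-1, -0.39, 0.05, 0.068, -0.01, 0.217, 1], [-1, -0.39, 0.05, 0.068, -0.01, 0.217, 1]]]' --grip_force 40

```text
time_s: 1.2
ee_pos: [0.3874, 0.3424, 0.2115]
eef_rot: [-2.866, 0.295, 1.452]
force: [-0.3, -0.7, -0.6]
grip_width: 0.0938
grip_force: 0.0
```

```bash
python3 - <<'E'
from h import *
s=log();print(s["qpos"].round(3),s["ee_pos"].round(3),s["eef_rot"].round(3))
Rm=Rt(SAZ,0); p=scoop_tcp(SC,SAZ,0)-.1*Rm[:,2]; go(p,Rm)
E
```

```text
[ 0.657  0.471  1.363 -0.009  1.708  0.818] [0.387 0.342 0.211] [-2.866  0.295  1.452]
row [-0.511, 1.006, 0.153] [0.0678, -0.0105, 0.2156] mm 284.5926471083765 deg 81.4594784912661
```

play_rows --motion '[[[-0.51, 1, 0.05, 0.068, -0.0105, 0.2156, 1], [-0.51, 1, 0.05, 0.068, -0.0105, 0.2156, 1], [-0.51, 1, 0.05, 0.068, -0.0105, 0.2156, 1], [-0.51, 1, 0.05, 0.068, -0.0105, 0.2156, 1], [-0.51, 1, 0.05, 0.068, -0.0105, 0.2156, 1], [-0.51, 1, 0.05, 0.068, -0.0105, 0.2156, 1], [-0.51, 1, 0.05, 0.068, -0.0105, 0.2156, 1], [-0.51, 1, 0.15, 0.068, -0.0105, 0.2156, 1], [-0.51, 1, 0.15, 0.068, -0.0105, 0.2156, 1], [-0.51, 1, 0.15, 0.068, -0.0105, 0.2156, 1]]]'

```text
time_s: 2.2
ee_pos: [0.5988, 0.1647, 0.1481]
eef_rot: [-3.141, 0.613, -0.045]
force: [-0.2, 1.1, -0.4]
grip_width: 0.0941
grip_force: 0.0
```

```bash
cat >> h.py <<'E'
def fk(q,k):
    d1,a0,L1,e,L2,Lt=k; q1,q2,q3,q4,q5,q6=q
    Y=lambda t:R.from_euler('y',t).as_matrix(); Z=lambda t:R.from_euler('z',t).as_matrix()
    M1=Z(q1)@Y(q2); M2=M1@Y(q3); M3=M2@Z(q4)@Y(q5)@Z(q6)@Z(np.pi/2)
    return Z(q1)@[a0,0,d1]+M1@[0,0,L1]+M2@[e,0,L2]+M3@[0,0,Lt], M3
E
python3 - <<'E'
from h import *
from scipy.optimize import least_squares
s=log();print(s["qpos"].round(3),s["ee_pos"].round(3),s["eef_rot"].round(3))
Rm=Rt(SAZ,0); p=scoop_tcp(SC,SAZ,0); go(p,Rm)
L=json.load(open("q.json"))
for q,p,r in L:
    print((R.from_matrix(fk(q,[0]*6)[1]).inv()*R.from_euler('xyz',r)).magnitude())
def res(k): return np.concatenate([fk(q,k)[0]-p for q,p,r in L]+[.001*(k-np.array([.35,0,.4,0,.4,.25]))])
o=least_squares(res,[.35,0,.4,0,.4,.25]);print(o.x,np.abs(o.fun).max())
f,W=cloud("wrist");save("w1.png",f);np.savez("w1.npz",f=f,W=W)
E
```

```text
[0.161 0.892 0.89  0.129 1.96  1.789] [0.599 0.165 0.148] [-3.141  0.613 -0.045]
row [0.003, 0.006, 0.399] [-0.0002, 0.0004, -0.0001] mm 99.85490826615565 deg 0.1670188059140408
4.159360846241144e-16
4.851961110972808e-16
6.613387991306925e-16
[-0.95084401 -1.27715118  0.70866173 -1.31246924  1.3387533   0.43013802] 0.036032743231524805
```

View pics/w1.png

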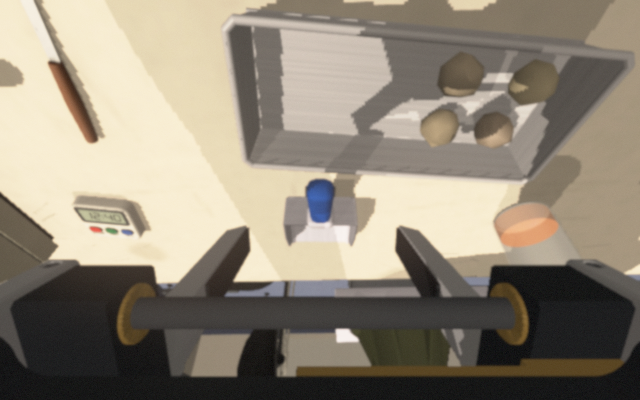

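The wrist view shows the blue handle at (320,200), centred between the fingers at u 205-440. The four lumps are at (462,76), (534,82), (440,127) and (494,129).

```bash
cat > kf.py <<'E'
from h import *
from scipy.optimize import least_squares
def fk2(q,k): 
    p,M=fk(q,k[:6]); return p+R.from_euler('z',q[0]).as_matrix()@[0,k[6],0],M
def fit():
    L=json.load(open("q.json")); k0=np.array([.35,0,.4,0,.4,.25,.036])
    w=np.array([.002,.02,.002,.02,.002,.002,.002])
    o=least_squares(lambda k:np.concatenate([fk2(q,k)[0]-p for q,p,r in L]+[w*.3*(k-k0)]),k0); return o.x,np.abs(o.fun[:3*len(L)]).max()
if __name__=="__main__": log(); print(fit())
E
python3 kf.py
python3 - <<'E'
from h import *
d=np.load("w1.npz");f=d["f"];W=d["W"];hsv=cv2.cvtColor(f,cv2.COLOR_RGB2HSV)
m=(hsv[...,0]>100)&(hsv[...,0]<130)&(hsv[...,1]>120); m[:170]=0;m[226:]=0;m[:,:295]=0;m[:,345:]=0
p=W[m];p=p[~np.isnan(p[:,0])];print(len(p),p.mean(0),p.min(0),p.max(0))
o=np.argsort(p[:,0]);n=len(o)//6
for i in range(6): print(p[o[i*n:(i+1)*n]].mean(0).round(4))
s=W[215:240,290:350];s=s[~np.isnan(s[...,0])]; s=s[(s[:,2]<.06)];print("bowl",s.min(0),s.max(0))
E
```

```text
(array([ 0.21640185, -0.00410083,  0.42498673,  0.03564822,  0.4501349 ,
        0.25198256,  0.0365801 ]), np.float64(3.947914124990959e-05))
740 [0.56265777 0.16999262 0.07822692] [0.49836009 0.1606214  0.05095792] [0.58496803 0.18023373 0.08814584]
[0.518  0.1721 0.0603]
[0.5471 0.1715 0.0743]
[0.5684 0.1699 0.0845]
[0.5776 0.1692 0.0864]
[0.581  0.1691 0.0839]
[0.5835 0.1682 0.0801]
bowl [0.38563902 0.13747266 0.00064839] [0.52070641 0.21702457 0.05993347]
```

play_rows --motion '[[[0.003, -0.016, 0.2, 0, 0, 0, 1], [0.003, -0.016, 0.3, 0, 0, 0, 1], [0.003, -0.016, 0.36, 0, 0, 0, 1], [0.003, -0.016, 0.4, 0, 0, 0, 1], [0.003, -0.016, 0.4, 0, 0, 0, 1], [0.003, -0.016, 0.4, 0, 0, 0, -0.4], [0.003, -0.016, 0.4, 0, 0, 0, -0.7], [0.003, -0.016, 0.4, 0, 0, 0, -1], [0.003, -0.016, 0.4, 0, 0, 0, -1], [0.003, -0.016, 0.4, 0, 0, 0, -1]]]' --grip_force 55

```text
time_s: 3.25
ee_pos: [0.5426, 0.1718, 0.067]
eef_rot: [-3.138, 0.611, -0.037]
force: [-0.7, 0.3, -0.7]
grip_width: 0.0579
grip_force: 0.0
```

```bash
cat >> kf.py <<'E'
def ik(pos,Rm,k,q0):
    lo=np.array([-3.03,-.79,.23,-1.04,0,-2.55]);hi=np.array([3.03,2.21,2.52,4.18,3.07,2.55])
    def r(q):
        p,M=fk2(q,k); return np.concatenate([(p-pos)*5,R.from_matrix(M.T@Rm).as_rotvec()])
    o=least_squares(r,np.clip(q0,lo+.01,hi-.01),bounds=(lo,hi)); return o.x,np.abs(o.fun).max()
E
python3 - <<'E'
from kf import *
s=log();k,e=fit();print(e,k.round(3),s["ee_pos"],s["grip_width"],s["force"],s["qpos"].round(2))
ex=np.array([np.cos(PYAW),np.sin(PYAW),0]);ey=np.array([-np.sin(PYAW),np.cos(PYAW),0])
naz=PYAW-np.pi/2
def t(n,o,az,p,q0):
    q,e=ik(scoop_tcp(o,az,p),Rt(az,p),k,q0);print(n,np.round(scoop_tcp(o,az,p),3),q.round(2),"err",round(e,4));return q
q=s["qpos"]
q=t("lift",SC+[0,0,.15],SAZ,0,q)
for f in(.33,.66,1): q=t("turn",SC+f*(PC+ey*.09-SC)+[0,0,.15],SAZ+f*(naz+2*np.pi-SAZ),0,q)
qs=q
q=t("in",PC+ey*.06+[0,0,.006],naz,-.1,q)
for y in(.03,0,-.03,-.066): q=t("push",PC+ey*y+[0,0,.005],naz,0,q)
q=t("tilt",PC-ey*.055+[0,0,.03],naz,.35,q)
q=t("up",PC-ey*.03+[0,0,.2],naz,.35,q); qu=q
for az in(naz,naz+.4,naz+.8,HYAW,HYAW+.4,naz-.4):
  f=np.array([np.cos(az),np.sin(az),0]); q=qu
  for p in(.35,0,-.4,-.8,-1.1): q=t("dump%.2f %.2f"%(az,p),HC+[0,0,.05]-f*.03*0+Rs(az,p)@[-.05,0,0],az,p,q)
E
```

```text
5.800951163648094e-06 [ 0.221 -0.     0.424  0.041  0.447  0.252  0.037] [0.54260068 0.17183669 0.06700095] 0.057858397912066054 [-0.65794698  0.26006802 -0.69353515] [0.18 0.85 1.16 0.13 1.73 1.77]
lift [0.542 0.166 0.216] [0.18 0.7  1.07 0.14 1.98 1.81] err 0.0
turn [0.597 0.225 0.216] [ 0.33  0.91  0.7  -0.08  2.14  1.43] err 0.0
turn [0.627 0.272 0.216] [ 0.45  1.02  0.51 -0.32  2.15  0.98] err 0.0
turn [0.641 0.298 0.216] [ 0.54  0.95  0.63 -0.5   1.93  0.58] err 0.0
in [0.636 0.261 0.083] [ 0.48  0.93  0.94 -0.41  1.58  0.67] err 0.0
push [0.633 0.239 0.071] [ 0.48  0.96  0.96 -0.49  1.6   0.69] err 0.0
push [0.63  0.209 0.071] [ 0.45  0.91  1.04 -0.5   1.56  0.68] err 0.0
push [0.626 0.179 0.071] [ 0.41  0.87  1.11 -0.52  1.51  0.66] err 0.0
push [0.621 0.143 0.071] [ 0.37  0.83  1.18 -0.53  1.46  0.65] err 0.0
tilt [0.625 0.17  0.053] [ 0.47  1.05  0.98 -0.75  1.73  0.73] err 0.0
up [0.628 0.195 0.223] [ 0.5   0.9   0.85 -0.8   1.95  0.54] err 0.0
dump-1.70 0.35 [ 0.577 -0.124  0.225] [ 0.07  0.53  1.45 -0.94  1.49  0.45] err 0.0
dump-1.70 0.00 [ 0.576 -0.136  0.286] [-0.05  
[... 1719 characters left out ...]
 1.09 -2.55] err 0.1782
dump0.18 -0.40 [ 0.431 -0.322  0.345] [-0.79  0.13  1.46  0.17  1.43 -2.55] err 0.003
dump0.18 -0.80 [ 0.488 -0.312  0.384] [-0.58  0.4   1.04 -0.13  1.84 -2.35] err 0.0
dump0.18 -1.10 [ 0.539 -0.303  0.397] [-0.46  0.69  0.64 -0.35  2.19 -2.36] err 0.0
dump-2.10 0.35 [ 0.644 -0.146  0.225] [-0.01  0.85  0.93 -0.83  1.86  0.48] err 0.0
dump-2.10 0.00 [ 0.638 -0.157  0.286] [-0.1   0.68  0.94 -0.56  1.78  0.38] err 0.0
dump-2.10 -0.40 [ 0.619 -0.191  0.345] [-0.28  0.52  0.96 -0.21  1.72  0.23] err 0.0
dump-2.10 -0.80 [ 0.589 -0.242  0.384] [-0.52  0.44  0.97  0.19  1.72  0.03] err 0.0
dump-2.10 -1.10 [ 0.563 -0.286  0.397] [-0.71  0.45  0.99  0.49  1.77 -0.11] err 0.0
```

play_rows --motion '[[[0, 0, 0, 0, 0, 0, -1], [0, 0, 0, 0, 0, 0, -1], [0, 0, 0, 0, 0, 0, -1], [0, 0, 0, 0, 0, 0, -1], [0, 0, 0, 0, 0, 0, -1], [0, 0, 0, 0, 0, 0, -1]]]' --grip_force 60

```text
time_s: 3.85
ee_pos: [0.5425, 0.1718, 0.0669]
eef_rot: [-3.138, 0.611, -0.037]
force: [0.8, -0.2, -0.5]
grip_width: 0.0219
grip_force: 60.0
```

```bash
cat > plan.py <<'E'
from kf import *
ex=np.array([np.cos(PYAW),np.sin(PYAW),0]);ey=np.array([-np.sin(PYAW),np.cos(PYAW),0]);naz=PYAW-np.pi/2
def row(o,az,p,off=0): # scoop-frame goal -> row from the present pose
    go(scoop_tcp(o,az,p),Rt(az,p))
E
python3 - <<'E'
from plan import *
s=log();print(s["ee_pos"],s["grip_width"],s["grip_force"],s["force"],s["moment"],s["eef_rot"])
row(SC+[0,0,.14],SAZ,0)
E
```

```text
[0.54245469 0.17184289 0.06687919] 0.021931142297694144 59.97267186641693 [ 0.83781659 -0.16645759 -0.5343707 ] [-0.06392561 -0.09695955  0.02870779] [-3.13794479  0.61083362 -0.03707853]
row [-0.32, 0.022, -0.455] [0.0001, -0.0, 0.001] mm 139.24997847231788 deg 0.3547096503650159
```

play_rows --motion '[[[-0.05, 0, -0.07, 0, 0, 0, -1], [-0.15, 0, -0.21, 0, 0, 0, -1], [-0.25, 0, -0.36, 0, 0, 0, -1], [-0.32, 0, -0.46, 0, 0, 0, -1], [-0.32, 0, -0.46, 0, 0, 0, -1], [-0.32, 0, -0.46, 0, 0, 0, -1]]]'

```text
time_s: 4.45
ee_pos: [0.5428, 0.1714, 0.2066]
eef_rot: [-3.138, 0.611, -0.037]
force: [-0.2, -0.5, -1.4]
grip_width: 0.0217
grip_force: 60.0
```

```bash
cat > meas.py <<'E'
from plan import *
# scoop in hand: measured in the tool frame from the wrist and top/side clouds
s=get_obs();M=R.from_euler('xyz',s["eef_rot"]).as_matrix();p=s["ee_pos"]
B=Rt(0,0)  # tool axes in scoop frame (columns)
for n in("top","side"):
    f,W=cloud(n);hsv=cv2.cvtColor(f,cv2.COLOR_RGB2HSV)
    Q=((W-p)@M)@B.T+G   # to nominal scoop frame
    sel=(np.abs(Q[...,0])<.065)&(np.abs(Q[...,1])<.06)&(Q[...,2]>-.03)&(Q[...,2]<.06)&~np.isnan(Q[...,0])
    q=Q[sel]; fl=q[(np.abs(q[:,0])<.04)&(np.abs(q[:,1])<.03)&(q[:,2]<.02)]
    c=np.linalg.lstsq(np.c_[fl[:,:2],np.ones(len(fl))],fl[:,2],rcond=None)[0] if len(fl)>20 else None
    print(n,len(q),"x",np.percentile(q[:,0],[.5,99.5]).round(3),"y",np.percentile(q[:,1],[1,99]).round(3),"floor",len(fl),c)
    save(n+"_m%d.png"%int(s["time_s"]*10),f); np.savez(n+"_m.npz",f=f,W=W,Q=Q)
print(s["ee_pos"],s["force"],s["moment"])
E
python3 meas.py; python3 - <<'E'
from plan import *
log()
row(SC+.5*(PC+ey*.10-SC)+[0,0,.17],SAZ+.5*(naz+2*np.pi-SAZ),0)
E
```

```text
row [0.158, -0.352, -0.258] [-0.0678, 0.0001, -0.096] mm 116.10141188734532 deg 42.33183019624509Traceback (most recent call last):
  File "meas.py", line 11, in <module>
    print(n,len(q),"x",np.percentile(q[:,0],[.5,99.5]).round(3),"y",np.percentile(q[:,1],[1,99]).round(3),"floor",len(fl),c)
                       ~~~~~~~~~~~~~^^^^^^^^^^^^^^^^^^
    return _quantile_unchecked(
        a, q, axis, out, overwrite_input, method, keepdims, weights)
    return _ureduce(a,
                    func=_quantile_ureduce_func,
    ...<5 lines>...
                    overwrite_input=overwrite_input,
                    method=method)
    r = func(a, **kwargs)
    result = _quantile(arr,
                       quantiles=q,
    ...<2 lines>...
                       out=out,
                       weights=wgt)
    slices_having_nans = np.isnan(arr[-1, ...])
                                  ~~~^^^^^^^^^
IndexError: index -1 is out of bounds for axis 0 with size 0
```

play_rows --motion '[[[0.04, -0.09, -0.1, -0.014, 0, -0.019, -1], [0.08, -0.17, -0.16, -0.028, 0, -0.038, -1], [0.12, -0.26, -0.2, -0.042, 0, -0.058, -1], [0.158, -0.352, -0.258, -0.056, 0, -0.077, -1], [0.158, -0.352, -0.258, -0.0678, 0, -0.096, -1], [0.158, -0.352, -0.258, -0.0678, 0, -0.096, -1]]]'

```text
time_s: 5.1
ee_pos: [0.6149, 0.2585, 0.2342]
eef_rot: [-3.14, 0.614, 0.706]
force: [0.4, 0.4, -2.4]
grip_width: 0.0214
grip_force: 60.0
```

```bash
sed -i 's/    print(n,len(q),"x"/    if len(q)<50: print(n,len(q)); continue\n&/' meas.py; python3 meas.py; python3 - <<'E'
from plan import *
log()
row(PC+ey*.10+[0,0,.12],naz,0)
E
```

```text
top 1980 x [-0.063  0.048] y [-0.039  0.044] floor 894 [-0.00222821  0.00137934  0.00146955]
side 1320 x [-0.064  0.048] y [-0.043  0.042] floor 183 [-0.00828812 -0.00687982  0.00304347]
[0.61488243 0.25849648 0.23423032] [ 0.3716833   0.42570859 -2.37597452] [ 0.36802717 -0.21116645 -0.03400839]
row [0.292, -0.089, 0.04] [-0.0684, 0.0002, -0.0976] mm 76.9204703457767 deg 42.89498424797483
```

play_rows --motion '[[[0.06, -0.02, 0, -0.014, 0, -0.02, -1], [0.12, -0.036, 0, -0.028, 0, -0.039, -1], [0.18, -0.05, 0.02, -0.042, 0, -0.058, -1], [0.23, -0.07, 0.03, -0.056, 0, -0.078, -1], [0.292, -0.089, 0.04, -0.0684, 0, -0.0976, -1], [0.292, -0.089, 0.04, -0.0684, 0, -0.0976, -1]]]'

```text
time_s: 5.8
ee_pos: [0.6416, 0.3086, 0.186]
eef_rot: [-3.141, 0.611, 1.448]
force: [-0.3, 0.1, -1.4]
grip_width: 0.0216
grip_force: 60.0
```

```bash
python3 meas.py; cat > chk.py <<'E'
from plan import *
# fresh look at lumps + pan in pan frame from both views
Rp=R.from_euler('z',PYAW).as_matrix()
for n in("top","side"):
    f,W=cloud(n);hsv=cv2.cvtColor(f,cv2.COLOR_RGB2HSV);Q=(W-PC)@Rp
    m=(abs(Q[...,0])<.05)&(Q[...,1]<0.03)&(Q[...,1]>-.12)&(Q[...,2]>.012)&(Q[...,2]<.05)&(hsv[...,1]>35)
    k,l,st,c=cv2.connectedComponentsWithStats(m.astype(np.uint8),connectivity=4)
    for i in range(1,k):
        if st[i,4]>15: q=Q[l==i];print(n,st[i,4],"med",np.median(q,0).round(3),"min",q.min(0).round(3),"max",q.max(0).round(3))
    w=(abs(Q[...,1])<.12)&(abs(Q[...,0])<.07)&(Q[...,2]>.041)&(Q[...,2]<.05)
    q=Q[w]; a=q[q[:,0]>.04,0]; b=q[q[:,0]<-.04,0]; print("rim x",np.median(a) if len(a) else 0,np.median(b) if len(b) else 0)
    w=(abs(Q[...,0])<.045)&(Q[...,2]>.041)&(Q[...,2]<.05)&(abs(Q[...,1])<.135);q=Q[w];a=q[q[:,1]>.115,1];b=q[q[:,1]<-.115,1];print("rim y",np.median(a) if len(a) else 0,np.median(b) if len(b) else 0)
E
python3 chk.py; python3 - <<'E'
from plan import *
log()
row(PC+ey*.072+[0,0,.06],naz,-.1)
E
```

```text
top 1749 x [-0.063  0.05 ] y [-0.041  0.042] floor 757 [-0.00529818  0.00043295  0.00159983]
side 61 x [-0.053 -0.048] y [-0.041  0.022] floor 0 None
[0.64157577 0.30863172 0.18604602] [-0.27444135  0.05774438 -1.43238317] [ 0.42776939  0.01520495 -0.03057389]
top 106 med [ 0.021 -0.038  0.028] min [ 0.009 -0.052  0.015] max [ 0.035 -0.023  0.036]
top 104 med [ 0.021 -0.096  0.028] min [ 0.007 -0.111  0.015] max [ 0.035 -0.08   0.038]
top 115 med [-0.025 -0.04   0.027] min [-0.039 -0.053  0.014] max [-0.01  -0.023  0.036]
top 106 med [-0.024 -0.089  0.028] min [-0.037 -0.103  0.014] max [-0.008 -0.071  0.036]
rim x 0.05803298882976601 -0.057537768899534894
rim y 0.12969911390073344 -0.1291790565627614
rim x 0.056986928408197676 -0.05852474128897152
rim y 0.13346964628441002 0
row [0.005, -0.004, 0.246] [0.0001, 0.0157, -0.0005] mm 61.47157445339192 deg 5.663525183787102
```

```bash
python3 - <<'E'
from plan import *
row(PC+ey*.055+[0,0,.06],naz,-.06)
row(PC+ey*.055+[0,0,.010],naz,-.06)
E
```

```text
row [-0.031, -0.004, 0.292] [0.0001, 0.0094, -0.0005] mm 73.47631830749538 deg 3.3739587077678
row [0.083, -0.004, 0.456] [0.0001, 0.0094, -0.0005] mm 115.93930903950964 deg 3.3739587077678
```

play_rows --motion '[[[-0.015, -0.004, 0.15, 0, 0.005, 0, -1], [-0.031, -0.004, 0.292, 0, 0.0094, 0, -1], [-0.031, -0.004, 0.292, 0, 0.0094, 0, -1], [0, -0.004, 0.34, 0, 0.0094, 0, -1], [0.04, -0.004, 0.39, 0, 0.0094, 0, -1], [0.07, -0.004, 0.435, 0, 0.0094, 0, -1], [0.083, -0.004, 0.456, 0, 0.0094, 0, -1], [0.083, -0.004, 0.456, 0, 0.0094, 0, -1]]]'

```text
time_s: 6.8
ee_pos: [0.6357, 0.2607, 0.081]
eef_rot: [3.141, 0.553, 1.448]
force: [0.0, 0.3, -0.7]
grip_width: 0.0214
grip_force: 60.0
```

```bash
python3 meas.py; python3 - <<'E'
from plan import *
s=log();print(s["eef_rot"],naz)
row(PC+ey*.055+[0,0,.005],naz,-.04)
row(PC+ey*.03+[0,0,.0055],naz,-.04)
E
```

```text
top 2307 x [-0.064  0.064] y [-0.059  0.059] floor 646 [-0.00126757  0.00560385  0.0016751 ]
side 62 x [-0.063 -0.032] y [-0.06   0.059] floor 0 None
[0.63568003 0.26065905 0.08098222] [ 0.00853084  0.31429407 -0.68238484] [ 0.44432207  0.01916857 -0.02297226]
[3.13955684 0.55117613 1.44716439] -1.6977963267948966
row [0.014, 0.001, 0.023] [0.0006, -0.0031, 0.0005] mm 6.797673415725044 deg 1.160780695957472
row [-0.073, 0.0, 0.074] [0.0006, -0.0031, 0.0005] mm 25.93359089865684 deg 1.160780695957472
```

play_rows --motion '[[[0.005, 0, 0.008, 0, -0.001, 0, -1], [0.01, 0, 0.016, 0, -0.002, 0, -1], [0.014, 0, 0.023, 0, -0.0031, 0, -1], [0.014, 0, 0.023, 0, -0.0031, 0, -1]]]'

```text
time_s: 7.3
ee_pos: [0.6364, 0.2607, 0.0782]
eef_rot: [3.136, 0.572, 1.445]
force: [-4.5, 0.5, 17.0]
grip_width: 0.0214
grip_force: 60.0
```

```bash
python3 - <<'E'
from plan import *
s=log();print(s["ee_pos"],s["force"],s["moment"]); print("want",scoop_tcp(PC+ey*.055+[0,0,.005],naz,-.04))
for y in(.0,-.03,-.062): row(PC+ey*y+[0,0,.0052],naz,-.03)
E
```

```text
[0.63644554 0.2607422  0.0782167 ] [-4.49489319  0.54603088 17.0021217 ] [-1.78851437  0.92851023 -0.48065783]
want [0.63628607 0.26062159 0.07554598]
row [-0.175, -0.002, 0.13] [0.0009, -0.0014, 0.0002] mm 54.558883361113544 deg 0.6128793102855684
row [-0.276, -0.002, 0.195] [0.0009, -0.0014, 0.0002] mm 84.5166948168678 deg 0.6128793102855684
row [-0.384, -0.003, 0.264] [0.0009, -0.0014, 0.0002] mm 116.49562931086268 deg 0.6128793102855684
```

```bash
python3 - <<'E'
from plan import *
p0=scoop_tcp(PC+ey*.055+[0,0,.005],naz,-.04);R0=Rt(naz,-.04)
for y,z in((.055,.0067),(.02,.0065),(-.01,.0065),(-.04,.0065),(-.062,.0065)): go(scoop_tcp(PC+ey*y+[0,0,z],naz,-.04),R0,p0,R0)
E
```

```text
row [-0.004, 0.0, -0.006] [0.0, 0.0, 0.0] mm 1.6999999999999933 deg 0.0
row [-0.121, 0.0, 0.071] [0.0, 0.0, 0.0] mm 35.03212811120671 deg 0.0
row [-0.222, 0.0, 0.135] [0.0, 0.0, 0.0] mm 65.01730538864253 deg 0.0
row [-0.323, 0.0, 0.2] [0.0, 0.0, 0.0] mm 95.01184136727383 deg 0.0
row [-0.397, 0.0, 0.248] [0.0, 0.0, 0.0] mm 117.00961498953839 deg 0.0
```

play_rows --motion '[[[-0.005, 0, -0.007, 0, 0, 0, -1], [-0.04, 0, 0.016, 0, 0, 0, -1], [-0.08, 0, 0.043, 0, 0, 0, -1], [-0.121, 0, 0.07, 0, 0, 0, -1], [-0.155, 0, 0.091, 0, 0, 0, -1], [-0.19, 0, 0.113, 0, 0, 0, -1], [-0.222, 0, 0.134, 0, 0, 0, -1], [-0.222, 0, 0.134, 0, 0, 0, -1]]]'

```text
time_s: 8.1
ee_pos: [0.628, 0.195, 0.0772]
eef_rot: [3.14, 0.571, 1.446]
force: [-0.4, 0.5, -0.6]
grip_width: 0.0217
grip_force: 60.0
```

```bash
python3 meas.py; python3 - <<'E'
from plan import *
s=log();print(s["force"],"want",scoop_tcp(PC+ey*-.01+[0,0,.0065],naz,-.04))
import cv2
a=np.load("top_m.npz")["f"][140:240,170:330];b=np.load("side_m.npz")["f"][210:340,230:430]
save("c1.png",np.vstack([cv2.resize(a,(640,400)),cv2.resize(b,(640,200))[:,:]]) if 0 else cv2.resize(a,(640,400),interpolation=cv2.INTER_CUBIC))
E
```

```text
top 2289 x [-0.064  0.064] y [-0.059  0.059] floor 626 [ 0.00822874 -0.00950527  0.00185659]
side 276 x [-0.065 -0.031] y [-0.059  0.049] floor 0 None
[0.62798852 0.19498068 0.07722891] [-0.41403813  0.4931099  -0.64872283] [0.44338101 0.06374216 0.05854928]
[-0.80078535  0.66253327 -1.36953592] want [0.62805324 0.19614508 0.07704598]
```

View pics/c1.png

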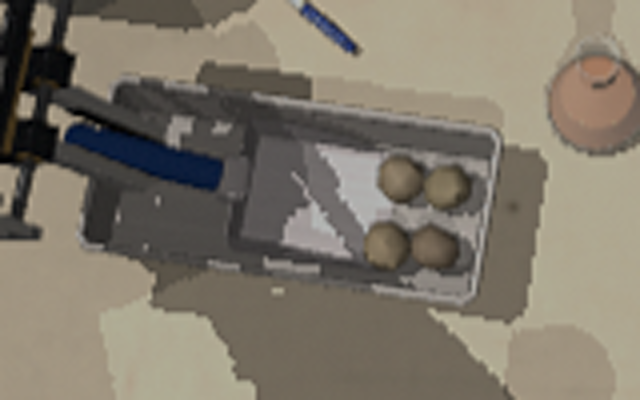

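The crop shows the scoop's floor reaching the front lumps, with all four ahead of the nose at (400,178), (447,187), (386,245) and (435,247). The scoop sits inside the side walls.

play_rows --motion '[[[-0.015, 0, 0.014, 0, 0, 0, -1], [-0.05, 0, 0.036, 0, 0, 0, -1], [-0.084, 0, 0.058, 0, 0, 0, -1], [-0.118, 0, 0.08, 0, 0, 0, -1], [-0.152, 0, 0.101, 0, 0, 0, -1], [-0.175, 0, 0.116, 0, 0, 0, -1], [-0.175, 0, 0.116, 0, 0, 0, -1]]]'

```text
time_s: 8.9
ee_pos: [0.6214, 0.1427, 0.0765]
eef_rot: [3.141, 0.572, 1.446]
force: [0.6, -2.8, 1.1]
grip_width: 0.0214
grip_force: 60.0
```

```bash
python3 chk.py; python3 - <<'E'
from plan import *
s=log();print(s["ee_pos"],s["force"],s["moment"],"want",scoop_tcp(PC+ey*-.062+[0,0,.0056],naz,-.04))
f,W=cloud("top");save("c2.png",cv2.resize(f[140:240,170:330],(640,400),interpolation=cv2.INTER_CUBIC))
E
```

```text
top 106 med [ 0.014 -0.072  0.033] min [ 0.002 -0.087  0.02 ] max [ 0.031 -0.056  0.045]
top 302 med [-0.011 -0.102  0.032] min [-0.038 -0.12   0.015] max [ 0.036 -0.067  0.042]
rim x 0.05726311492435864 -0.0573172982901235
rim y 0.12921973933233308 -0.12939790621897565
rim x 0.056651477991764156 -0.0585418393143545
rim y 0.13316009899312936 0
[0.62142058 0.14327086 0.07620793] [-0.36543948 -3.06496856  2.12950984] [-0.97918233  0.18428172  0.123221  ] want [0.62146698 0.14456387 0.07614598]
```

View pics/c2.png

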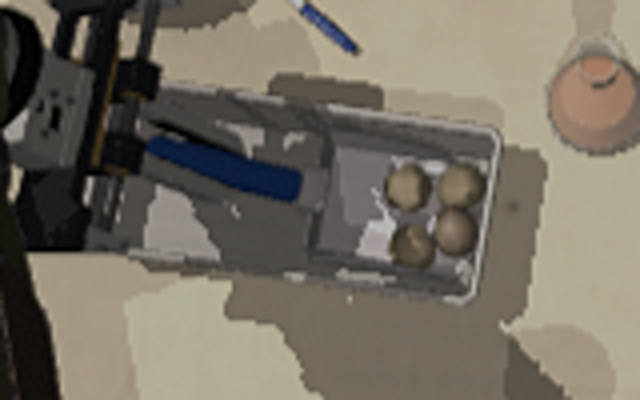

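The crop shows the two front lumps at (407,187) and (411,245), already riding on the scoop's floor. The other two, at (461,186) and (455,231), are against the end wall above the nose.

```bash
python3 - <<'E'
from plan import *
p0=scoop_tcp(PC+ey*-.062+[0,0,.0056],naz,-.04);R0=Rt(naz,-.04)
for y,z,p in((-.069,.0056,-.04),(-.0695,.008,.0),(-.0685,.012,.07),(-.067,.016,.14),(-.064,.022,.21),(-.06,.030,.28),(-.055,.042,.35),(-.045,.07,.38),(-.03,.11,.38)): go(scoop_tcp(PC+ey*y+[0,0,z],naz,p),Rt(naz,p),p0,R0)
E
```

```text
row [-0.024, 0.0, 0.015] [0.0, 0.0, 0.0] mm 6.999999999999996 deg 0.0
row [-0.011, -0.0, 0.018] [0.0, -0.0064, 0.0] mm 5.229329447538484 deg 2.2918311805232947
row [0.016, -0.0, 0.02] [0.0, -0.0175, 0.0] mm 6.376201822527415 deg 6.302535746439058
row [0.043, 0.0, 0.024] [0.0, -0.0286, 0.0] mm 12.30095039191553 deg 10.313240312354818
row [0.07, -0.0, 0.02] [0.0, -0.0398, 0.0] mm 18.089529591459414 deg 14.323944878270584
row [0.094, -0.0, 0.009] [0.0, -0.0509, 0.0] mm 23.497411907926637 deg 18.33464944418635
row [0.11, 0.0, -0.016] [-0.0, -0.0621, -0.0] mm 27.90669167980022 deg 22.345354010102113
row [0.094, 0.0, -0.12] [0.0, -0.0668, 0.0] mm 38.113129556145324 deg 24.064227395494573
row [0.058, -0.0, -0.287] [0.0, -0.0668, 0.0] mm 73.19198863268358 deg 24.064227395494573
```

play_rows --motion '[[[-0.014, 0, 0.009, 0, 0, 0, -1], [-0.024, 0, 0.015, 0, 0, 0, -1], [-0.011, 0, 0.018, 0, -0.0064, 0, -1], [0.016, 0, 0.02, 0, -0.0175, 0, -1], [0.043, 0, 0.024, 0, -0.0286, 0, -1], [0.07, 0, 0.02, 0, -0.0398, 0, -1], [0.094, 0, 0.009, 0, -0.0509, 0, -1], [0.11, 0, -0.016, 0, -0.0621, 0, -1], [0.11, 0, -0.016, 0, -0.0621, 0, -1]]]'

```text
time_s: 9.95
ee_pos: [0.6237, 0.1708, 0.0622]
eef_rot: [-3.139, 0.964, 1.453]
force: [0.1, 3.3, -4.1]
grip_width: 0.0216
grip_force: 60.0
```

```bash
cat > cnt.py <<'E'
from plan import *
import sys
s=get_obs();M=R.from_euler('xyz',s["eef_rot"]).as_matrix();p=s["ee_pos"];B=Rt(0,0)
for n in("top",):
    f,W=cloud(n);hsv=cv2.cvtColor(f,cv2.COLOR_RGB2HSV);Q=((W-p)@M)@B.T+G;Qp=(W-PC)@R.from_euler('z',PYAW).as_matrix()
    for t,m in(("scoop",(abs(Q[...,0])<.06)&(abs(Q[...,1])<.045)&(Q[...,2]>.012)&(Q[...,2]<.07)&(Q[...,0]>-.047)),("pan",(abs(Qp[...,0])<.052)&(abs(Qp[...,1])<.125)&(Qp[...,2]>.012)&(Qp[...,2]<.045))):
        m=(m&(hsv[...,1]>60)&(hsv[...,0]>8)&(hsv[...,0]<32)).astype(np.uint8);k,l,st,c=cv2.connectedComponentsWithStats(m,connectivity=4);X=Q if t=="scoop" else Qp
        for i in range(1,k):
            if st[i,4]>20: q=X[l==i];print(t,st[i,4],"med",np.median(q,0).round(3),"min",q.min(0).round(3),"max",q.max(0).round(3),c[i].round())
    save(sys.argv[1],cv2.resize(f[140:240,170:330],(640,400),interpolation=cv2.INTER_CUBIC))
print(s["force"],s["ee_pos"])
E
python3 cnt.py c3.png
```

```text
scoop 103 med [-0.026  0.019  0.027] min [-0.042  0.007  0.012] max [-0.016  0.035  0.037] [251. 180.]
scoop 295 med [ 0.03  -0.009  0.026] min [-0.004 -0.036  0.013] max [0.046 0.036 0.034] [268. 189.]
[ 0.12964446  3.29303191 -4.14109928] [0.62374583 0.17084683 0.06220715]
```

View pics/c3.png

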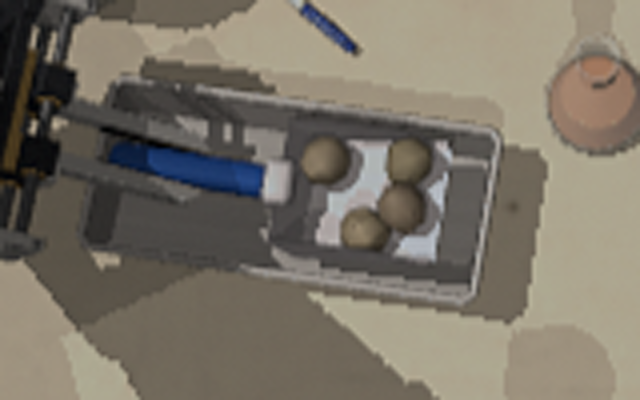

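The crop shows all four lumps on the scoop's floor, at (326,160), (409,160), (402,209) and (365,231). The pan is empty. I'll lift with a bit more nose-up.

```bash
python3 - <<'E'
from plan import *
p0=scoop_tcp(PC+ey*-.055+[0,0,.042],naz,.35);R0=Rt(naz,.35)
for y,z,p in((-.05,.055,.40),(-.045,.075,.45),(-.035,.11,.48),(-.03,.2,.48),(-.03,.26,.48)): 
    go(scoop_tcp(PC+ey*y+[0,0,z],naz,p),Rt(naz,p),p0,R0)
    k=fit()[0];print(ik(scoop_tcp(PC+ey*y+[0,0,z],naz,p),Rt(naz,p),k,get_obs()["qpos"]))
E
```

```text
row [-0.007, -0.0, -0.034] [-0.0, -0.008, 0.0] mm 8.778901501664272 deg 2.864788975654113
(array([ 0.48728834,  1.05556008,  0.94995512, -0.78901536,  1.79184113,
        0.70800669]), np.float64(9.525135735184135e-15))
row [-0.038, -0.0, -0.083] [0.0, -0.0159, 0.0] mm 22.98499577788926 deg 5.729577951308232
(array([ 0.50015896,  1.07000951,  0.91521003, -0.8248351 ,  1.84656173,
        0.69154965]), np.float64(1.1245950178117615e-09))
row [-0.117, -0.0, -0.188] [-0.0, -0.0207, -0.0] mm 55.354873589574375 deg 7.448451336700701
(array([ 0.51460989,  1.06004714,  0.87327172, -0.85342186,  1.9098854 ,
        0.65295439]), np.float64(3.2982178091246196e-12))
row [-0.4, -0.0, -0.411] [-0.0, -0.0207, -0.0] mm 143.40256904632645 deg 7.448451336700701
(array([ 0.51976474,  0.9701288 ,  0.82478814, -0.89376443,  2.00263803,
        0.54190174]), np.float64(5.649659362622288e-13))
row [-0.597, -0.0, -0.548] [-0.0, -0.0207, -0.0] mm 202.6546368385384 deg 7.448451336700701
(array([ 0.51976474,  0.92243597,  0.77192942, -0.93349867,  2.06410699,
        0.45295146]), np.float64(4.243917965582232e-15))
```

play_rows --motion '[[[-0.007, 0, -0.034, 0, -0.008, 0, -1], [-0.038, 0, -0.083, 0, -0.0159, 0, -1], [-0.08, 0, -0.13, 0, -0.0185, 0, -1], [-0.117, 0, -0.188, 0, -0.0207, 0, -1], [-0.2, 0, -0.25, 0, -0.0207, 0, -1], [-0.3, 0, -0.33, 0, -0.0207, 0, -1], [-0.4, 0, -0.411, 0, -0.0207, 0, -1], [-0.5, 0, -0.48, 0, -0.0207, 0, -1], [-0.597, 0, -0.548, 0, -0.0207, 0, -1], [-0.597, 0, -0.548, 0, -0.0207, 0, -1]]]'

```text
time_s: 11.0
ee_pos: [0.6282, 0.1955, 0.271]
eef_rot: [3.124, 1.085, 1.432]
force: [-0.3, 0.0, -2.6]
grip_width: 0.0219
grip_force: 60.0
```

```bash
python3 cnt.py c4.png; cat > dump.py <<'E'
from plan import *
haz=HYAW-np.pi/2; f=np.array([np.cos(haz),np.sin(haz),0])
def nose(d,z,p,az=haz): # nose point d along nose direction from mouth centre, z above rim
    return HC+f*d+[0,0,z]-Rs(az,p)@[.05,0,0]
E
python3 - <<'E'
from dump import *
s=log();k=fit()[0]
p0=scoop_tcp(PC+ey*-.03+[0,0,.26],naz,.48);R0=Rt(naz,.48)
q=s["qpos"]
a=nose(-.05,.09,.32);b=PC+ey*-.03+[0,0,.26]
for t,p in((.2,.45),(.4,.42),(.6,.39),(.8,.36),(1,.32)):
    o=b+t*(a-b);az=naz+t*(haz-naz);go(scoop_tcp(o,az,p),Rt(az,p),p0,R0);q,e=ik(scoop_tcp(o,az,p),Rt(az,p),k,q);print(o.round(3),q.round(2),e)
E
```

```text
scoop 593 med [-0.008  0.01   0.026] min [-0.043 -0.034  0.012] max [0.013 0.038 0.035] [228. 156.]
[-0.34084513  0.03452983 -2.64230535] [0.62823024 0.19551829 0.27104991]
row [-0.104, 0.01, 0.192] [0.0027, 0.0048, 0.0014] mm 54.7293152916614 deg 2.0345834766641766
[0.604 0.011 0.257] [ 0.45  0.83  0.92 -0.91  1.98  0.48] 4.479522763956763e-13
row [-0.208, 0.019, 0.385] [0.0053, 0.0095, 0.003] mm 109.62421593914613 deg 4.0690358806716915
[ 0.597 -0.043  0.254] [ 0.38  0.75  1.03 -0.89  1.9   0.48] 2.7729242156951993e-14
row [-0.313, 0.029, 0.579] [0.0079, 0.0143, 0.0045] mm 164.68342375663866 deg 6.1032260701948395
[ 0.59  -0.097  0.251] [ 0.3   0.69  1.12 -0.88  1.83  0.47] 3.0531133177191805e-15
row [-0.417, 0.039, 0.773] [0.0104, 0.0191, 0.0062] mm 219.90529307284496 deg 8.137022765019983
[ 0.583 -0.151  0.247] [ 0.22  0.64  1.19 -0.87  1.76  0.45] 1.1102230246251565e-15
row [-0.527, 0.048, 0.967] [0.0128, 0.0254, 0.008] mm 275.5655500295299 deg 10.658514362838032
[ 0.576 -0.205  0.244] [ 0.13  0.59  1.23 -0.86  1.68  0.41] 1.3877787807814457e-15
```

play_rows --motion '[[[-0.03, 0.003, 0.055, 0.001, 0.001, 0, -1], [-0.08, 0.008, 0.15, 0.002, 0.004, 0.001, -1], [-0.14, 0.013, 0.26, 0.0036, 0.0064, 0.002, -1], [-0.208, 0.019, 0.385, 0.0053, 0.0095, 0.003, -1], [-0.278, 0.026, 0.515, 0.007, 0.0127, 0.004, -1], [-0.348, 0.032, 0.645, 0.0088, 0.0159, 0.005, -1], [-0.417, 0.039, 0.773, 0.0104, 0.0191, 0.0062, -1], [-0.475, 0.044, 0.875, 0.0118, 0.0225, 0.007, -1], [-0.51, 0.047, 0.94, 0.0125, 0.0245, 0.0077, -1], [-0.527, 0.048, 0.967, 0.0128, 0.0254, 0.008, -1]]]'

```text
time_s: 12.05
ee_pos: [0.6051, -0.0807, 0.2697]
eef_rot: [-3.141, 0.93, 1.352]
force: [-0.6, 0.2, -2.8]
grip_width: 0.0215
grip_force: 60.0
```

```bash
python3 - <<'E'
from dump import *
s=log();k=fit()[0];print(s["ee_pos"],s["qpos"].round(2),s["force"])
p0=scoop_tcp(nose(-.05,.09,.32),haz,.32);R0=Rt(haz,.32);q=s["qpos"];print(p0)
for d,z,p in((-.045,.085,.32),(-.04,.075,.15),(-.03,.06,0),(-.025,.05,-.15),(-.025,.045,-.3),(-.025,.04,-.45),(-.025,.035,-.6),(-.025,.03,-.75),(-.025,.03,-.9),(-.02,.03,-1.05),(-.02,.03,-1.15)):
    o=nose(d,z,p);t=scoop_tcp(o,haz,p);print(p,end=" ");go(t,Rt(haz,p),p0,R0);q,e=ik(t,Rt(haz,p),k,q);print(t.round(3),q.round(2),round(e,4))
E
```

```text
[ 0.6051139  -0.08068995  0.26969779] [ 0.12  0.59  1.24 -0.86  1.68  0.41] [-0.5977048   0.16197765 -2.78842215]
[ 0.6050659  -0.07819502  0.27074606]
0.32 row [0.004, 0.0, 0.028] [0.0, 0.0, 0.0] mm 7.0710678118654915 deg 0.0
[ 0.604 -0.083  0.266] [ 0.12  0.59  1.25 -0.86  1.67  0.42] 0.0
0.15 row [-0.082, 0.0, 0.011] [0.0, 0.0271, 0.0] mm 20.671973158698975 deg 9.740282517224
[ 0.602 -0.092  0.286] [ 0.06  0.52  1.23 -0.72  1.63  0.33] 0.0
0 row [-0.158, 0.0, 0.044] [0.0, 0.0509, -0.0] mm 41.067813527803466 deg 18.334649444186347
[ 0.598 -0.11   0.296] [-0.01  0.47  1.23 -0.6   1.59  0.25] 0.0
-0.15 row [-0.243, 0.0, 0.064] [0.0, 0.0748, 0.0] mm 62.81082583121497 deg 26.92901637114869
[ 0.594 -0.126  0.31 ] [-0.09  0.42  1.22 -0.46  1.57  0.15] 0.0
-0.3 row [-0.333, 0.0, 0.072] [-0.0, 0.0987, -0.0] mm 85.28031754234918 deg 35.52338329811104
[ 0.591 -0.141  0.327] [-0.17  0.4   1.19 -0.31  1.58  0.06] 0.0
-0.45 row [-0.423, 0.0, 0.096] [0.0, 0.1225, -0.0] mm 108.50349821189926 deg 44.1177502250734
[ 0.587 -0.159  0.341] [-0.26  0.38  1.15 -0.16  1.6  -0.04] 0.0
-0.6 row [-0.51, 0.0, 0.136] [0.0, 0.1464, 0.0] mm 131.9568833302361 deg 52.71211715203574
[ 0.582 -0.179  0.353] [-0.35  0.38  1.12 -0.01  1.64 -0.13] 0.0
-0.75 row [-0.591, 0.0, 0.191] [0.0, 0.1703, 0.0] mm 155.3761029124241 deg 61.30648407899809
[ 0.577 -0.202  0.361] [-0.45  0.4   1.08  0.14  1.69 -0.22] 0.0
-0.9 row [-0.681, 0.0, 0.248] [-0.0, 0.1942, -0.0] mm 181.28460672551026 deg 69.90085100596045
[ 0.572 -0.226  0.37 ] [-0.55  0.44  1.03  0.28  1.76 -0.28] 0.0
-1.05 row [-0.774, 0.0, 0.334] [0.0, 0.218, -0.0] mm 210.69005098860592 deg 78.49521793292281
[ 0.565 -0.256  0.376] [-0.64  0.49  0.97  0.41  1.85 -0.34] 0.0
-1.15 row [-0.821, 0.0, 0.387] [0.0, 0.234, -0.0] mm 226.93939994545266 deg 84.22479588423103
[ 0.561 -0.274  0.378] [-0.7   0.53  0.93  0.5   1.9  -0.36] 0.0
```

play_rows --motion '[[[-0.082, 0, 0.011, 0, 0.0271, 0, -1], [-0.158, 0, 0.044, 0, 0.0509, 0, -1], [-0.243, 0, 0.064, 0, 0.0748, 0, -1], [-0.333, 0, 0.072, 0, 0.0987, 0, -1], [-0.378, 0, 0.084, 0, 0.1106, 0, -1], [-0.423, 0, 0.096, 0, 0.1225, 0, -1], [-0.466, 0, 0.116, 0, 0.1345, 0, -1], [-0.51, 0, 0.136, 0, 0.1464, 0, -1], [-0.55, 0, 0.164, 0, 0.1584, 0, -1], [-0.591, 0, 0.191, 0, 0.1703, 0, -1]]]'

```text
time_s: 13.05
ee_pos: [0.5785, -0.2021, 0.3606]
eef_rot: [3.142, -0.142, 1.354]
force: [-0.6, -0.1, -1.7]
grip_width: 0.0217
grip_force: 60.0
```

```bash
cat > hop.py <<'E'
from dump import *
import sys
Rh=R.from_euler('z',HYAW).as_matrix()
for n in("top","side"):
    f,W=cloud(n);hsv=cv2.cvtColor(f,cv2.COLOR_RGB2HSV);Q=(W-HC)@Rh
    m=(abs(Q[...,0])<.07)&(abs(Q[...,1])<.068)&(Q[...,2]<.03)&(Q[...,2]>-.075)&(hsv[...,1]>60)&(hsv[...,0]>8)&(hsv[...,0]<32)
    k,l,st,c=cv2.connectedComponentsWithStats(m.astype(np.uint8),connectivity=4)
    for i in range(1,k):
        if st[i,4]>12: q=Q[l==i];print(n,st[i,4],"med",np.median(q,0).round(3),"min",q.min(0).round(3),"max",q.max(0).round(3))
    if n=="top": save(sys.argv[1],cv2.resize(f[130:280,330:500],(680,600),interpolation=cv2.INTER_CUBIC))
    y=(abs(Q[...,0])<.08)&(Q[...,2]>-.01)&(hsv[...,0]>15)&(hsv[...,0]<32)&(hsv[...,1]>150);q=Q[y]; print("lid",len(q),np.percentile(q,5,axis=0).round(3) if len(q) else 0,np.percentile(q,95,axis=0).round(3) if len(q) else 0)
s=get_obs();print(s["ee_pos"],s["force"],s["eef_rot"])
E
python3 hop.py h1.png
```

```text
lid 2591 [-0.068 -0.117  0.018] [ 0.062 -0.074  0.137]
side 48 med [ 0.035 -0.004 -0.017] min [ 0.023 -0.019 -0.029] max [ 0.053  0.005 -0.01 ]
side 19 med [-0.006 -0.023 -0.03 ] min [-0.017 -0.042 -0.037] max [ 0.008 -0.015 -0.025]
lid 1025 [-0.071 -0.115  0.022] [ 0.033 -0.073  0.135]
[ 0.57807915 -0.2039862   0.36024369] [ 0.17577523  0.66066446 -1.69722035] [-3.1411736  -0.1407445   1.35026177]
```

```bash
python3 - <<'E'
from dump import *
p0=scoop_tcp(nose(-.025,.03,-.75),haz,-.75);R0=Rt(haz,-.75)
for d,z,p in((-.025,.03,-.9),(-.02,.035,-1.05),(-.02,.035,-1.2),(-.05,.09,-.6),(-.1,.2,0)):
    o=nose(d,z,p);print(p,end=" ");go(scoop_tcp(o,haz,p),Rt(haz,p),p0,R0)
E
```

```text
-0.9 row [-0.093, 0.0, -0.051] [-0.0, 0.0239, -0.0] mm 26.631582292528154 deg 8.594366926962346
-1.05 row [-0.21, -0.0, -0.111] [0.0, 0.0477, -0.0] mm 59.43042513804715 deg 17.188733853924703
-1.2 row [-0.315, -0.0, -0.133] [0.0, 0.0716, -0.0] mm 85.3347682798974 deg 25.78310078088703
-0.6 row [0.217, -0.0, -0.159] [0.0, -0.0239, 0.0] mm 67.2165926645839 deg 8.594366926962362
0 row [0.692, -0.0, -0.207] [-0.0, -0.1194, -0.0] mm 180.6708588260931 deg 42.97183463481175
```

play_rows --motion '[[[-0.093, 0, -0.051, 0, 0.0239, 0, -1], [-0.21, 0, -0.111, 0, 0.0477, 0, -1], [-0.21, 0, -0.111, 0, 0.0477, 0, -1], [-0.315, 0, -0.133, 0, 0.0716, 0, -1], [-0.315, 0, -0.133, 0, 0.0716, 0, -1], [-0.3, 0, -0.17, 0, 0.0716, 0, -1], [-0.315, 0, -0.133, 0, 0.0716, 0, -1], [-0.315, 0, -0.133, 0, 0.0716, 0, -1]]]'

```text
time_s: 13.95
ee_pos: [0.5611, -0.2817, 0.3824]
eef_rot: [3.141, -0.587, 1.355]
force: [-0.1, 1.0, -1.5]
grip_width: 0.0213
grip_force: 60.0
```

```bash
python3 hop.py h2.png; python3 - <<'E'
from dump import *
p0=scoop_tcp(nose(-.02,.035,-1.2),haz,-1.2);R0=Rt(haz,-1.2)
for d,z,p in((-.03,.06,-1.05),(-.04,.09,-.8),(-.08,.12,-.5),(-.14,.14,-.2),(-.2,.14,0)):
    o=nose(d,z,p);print(p,end=" ");go(scoop_tcp(o,haz,p),Rt(haz,p),p0,R0)
E
```

```text
top 173 med [ 0.03  -0.022 -0.032] min [ 0.001 -0.043 -0.062] max [ 0.047 -0.01  -0.02 ]
top 251 med [-0.037 -0.01  -0.034] min [-0.05  -0.036 -0.049] max [-0.02   0.021 -0.026]
lid 126 [-0.032 -0.087  0.009] [ 0.05  -0.009  0.31 ]
side 27 med [ 0.035 -0.019 -0.028] min [ 0.023 -0.029 -0.035] max [ 0.046 -0.01  -0.023]
side 14 med [-0.036 -0.017 -0.031] min [-0.046 -0.029 -0.035] max [-0.023 -0.013 -0.027]
lid 883 [-0.071 -0.116  0.017] [ 0.059 -0.071  0.136]
[ 0.56095768 -0.28191298  0.38316056] [ 0.08080076 -0.26026507 -0.71651808] [ 3.14053708 -0.58786281  1.35510691]
-1.05 row [0.173, 0.0, 0.004] [0.0, -0.0239, 0.0] mm 43.3458302441735 deg 8.594366926962335
-0.8 row [0.39, -0.0, 0.06] [-0.0, -0.0637, -0.0] mm 98.56616436584461 deg 22.91831180523293
-0.5 row [0.68, 0.0, 0.241] [0.0, -0.1114, 0.0] mm 180.41397003639275 deg 40.10704565915763
-0.2 row [0.954, 0.0, 0.518] [-0.0, -0.1592, -0.0] mm 271.4561739195444 deg 57.295779513082316
0 row [1.138, 0.0, 0.793] [-0.0, -0.191, 0.0] mm 346.7903181644495 deg 68.75493541569878
```

play_rows --motion '[[[0.08, 0, 0, 0, -0.012, 0, -1], [0.173, 0, 0.004, 0, -0.0239, 0, -1], [0.28, 0, 0.03, 0, -0.044, 0, -1], [0.39, 0, 0.06, 0, -0.0637, 0, -1], [0.53, 0, 0.15, 0, -0.0876, 0, -1], [0.68, 0, 0.241, 0, -0.1114, 0, -1], [0.82, 0, 0.38, 0, -0.135, 0, -1], [0.954, 0, 0.518, 0, -0.1592, 0, -1], [0.954, 0, 0.518, 0, -0.1592, 0, -1], [0.954, 0, 0.518, 0, -0.1592, 0, -1]]]'

```text
time_s: 15.05
ee_pos: [0.6192, -0.0163, 0.4072]
eef_rot: [-3.142, 0.412, 1.358]
force: [0.3, -0.0, 0.2]
grip_width: 0.0219
grip_force: 60.0
```

```bash
python3 hop.py h3.png; python3 cnt.py c5.png
```

```text
top 265 med [ 0.022 -0.017 -0.034] min [-0.003 -0.042 -0.062] max [ 0.048  0.006 -0.022]
top 254 med [-0.038 -0.01  -0.034] min [-0.05  -0.036 -0.06 ] max [-0.019  0.021 -0.025]
lid 2624 [-0.068 -0.117  0.017] [ 0.063 -0.073  0.137]
side 31 med [ 0.035 -0.019 -0.029] min [ 0.023 -0.03  -0.038] max [ 0.049 -0.012 -0.023]
side 15 med [-0.036 -0.018 -0.031] min [-0.046 -0.025 -0.035] max [-0.023 -0.014 -0.027]
lid 1539 [-0.069 -0.115  0.016] [ 0.058 -0.07   0.135]
[ 0.61882932 -0.01983512  0.40857972] [-0.29215313 -0.43538544 -0.72637534] [3.13911293 0.41060107 1.35155648]
[-0.29215313 -0.43538544 -0.72637534] [ 0.61882932 -0.01983512  0.40857972]
```

View pics/h3.png

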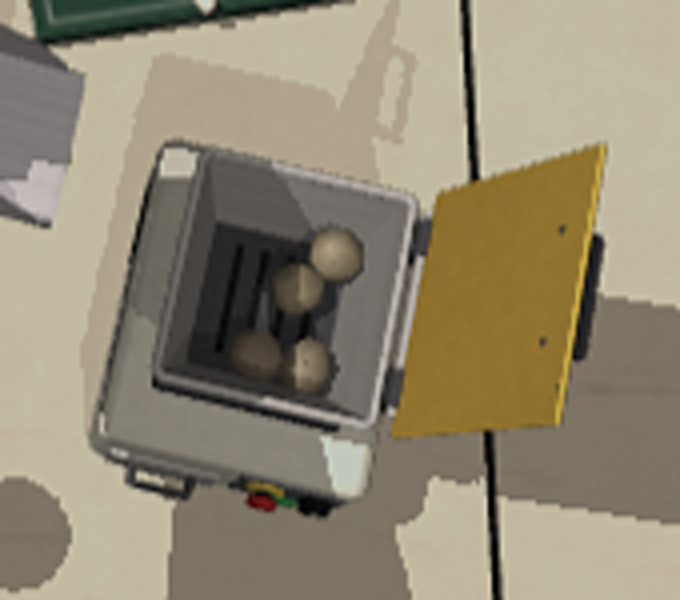

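The crop shows all four lumps inside the hopper at (336,254), (298,288), (257,353) and (310,364), with the lid still open. Next I lay the scoop on clear bench near its start.

```bash
python3 - <<'E'
from dump import *
s=log();k=fit()[0];q=s["qpos"]
o0=nose(-.14,.14,-.2);p0=scoop_tcp(o0,haz,-.2);R0=Rt(haz,-.2);print(p0,s["ee_pos"])
D=np.array([.42,.16,0])
for t in(.33,.66,1):
    o=o0+t*(D+[0,0,.12]-o0);az=haz+t*(naz-haz);p=-.2+.2*t;x=scoop_tcp(o,az,p);go(x,Rt(az,p),p0,R0);q,e=ik(x,Rt(az,p),k,q);print(x.round(3),q.round(2),e)
p0,R0=scoop_tcp(D+[0,0,.12],naz,0),Rt(naz,0)
for z in(.05,.02,.005,.001): go(scoop_tcp(D+[0,0,z],naz,0),R0,p0,R0);q,e=ik(scoop_tcp(D+[0,0,z],naz,0),R0,k,q);print(q.round(2),e)
E
```

```text
[ 0.61854397 -0.01848368  0.40746483] [ 0.61874531 -0.02060169  0.40877877]
row [0.415, -0.321, 0.137] [-0.0021, -0.0105, -0.0045] mm 135.44254970924234 deg 4.186304947251192
[0.558 0.079 0.335] [ 0.26  0.4   1.2  -0.43  1.74  0.42] 1.5465104189179215e-15
row [0.828, -0.643, 0.276] [-0.0046, -0.021, -0.0089] mm 270.9189071721419 deg 8.37177017861606
[0.498 0.175 0.262] [ 0.47  0.41  1.37 -0.43  1.69  0.65] 5.046187178649325e-10
row [1.252, -0.976, 0.421] [-0.0074, -0.0318, -0.0132] mm 410.4686920279864 deg 12.68230037574968
[0.435 0.274 0.186] [ 0.69  0.52  1.41 -0.41  1.67  0.87] 1.9099360981655877e-10
row [0.161, 0.0, 0.229] [0.0, 0.0, 0.0] mm 69.99999999999999 deg 0.0
[ 0.69  0.6   1.46 -0.41  1.55  0.92] 3.90292981749615e-15
row [0.229, 0.0, 0.328] [0.0, 0.0, 0.0] mm 99.99999999999999 deg 0.0
[ 0.69  0.64  1.48 -0.41  1.5   0.94] 4.677583320678025e-10
row [0.264, 0.0, 0.377] [0.0, 0.0, 0.0] mm 114.99999999999999 deg 0.0
[ 0.69  0.66  1.48 -0.41  1.47  0.95] 6.752931547282515e-12
row [0.273, 0.0, 0.39] [0.0, 0.0, 0.0] mm 118.99999999999999 deg 0.0
[ 0.69  0.67  1.48 -0.41  1.47  0.96] 5.551115123125783e-16
```

play_rows --motion '[[[0.12, -0.1, 0.04, -0.001, -0.003, -0.001, -1], [0.27, -0.21, 0.09, -0.0015, -0.007, -0.003, -1], [0.415, -0.321, 0.137, -0.0021, -0.0105, -0.0045, -1], [0.55, -0.43, 0.18, -0.003, -0.014, -0.006, -1], [0.69, -0.54, 0.23, -0.004, -0.0175, -0.0075, -1], [0.828, -0.643, 0.276, -0.0046, -0.021, -0.0089, -1], [0.97, -0.756, 0.325, -0.0055, -0.0245, -0.0103, -1], [1, -0.78, 0.336, -0.0057, -0.0253, -0.0106, -1], [1, -0.78, 0.336, -0.0057, -0.0253, -0.0106, -1]]]'

```text
time_s: 16.1
ee_pos: [0.4711, 0.2134, 0.2305]
eef_rot: [3.141, 0.571, 1.428]
force: [0.8, 0.2, -0.8]
grip_width: 0.0216
grip_force: 60.0
```

```bash
python3 - <<'E'
from dump import *
s=log();D=np.array([.42,.16,0]);print(s["ee_pos"])
for z in(.10,.03,.004): row(D+[0,0,z],naz,0)
E
```

```text
[0.47107755 0.21339081 0.23054384]
row [0.324, -0.179, 0.099] [-0.0013, -0.0064, -0.0021] mm 95.81986099775476 deg 2.4695237008618163
row [0.475, -0.18, 0.334] [-0.0013, -0.0064, -0.0021] mm 152.0446770412361 deg 2.4695237008618163
row [0.532, -0.18, 0.422] [-0.0013, -0.0064, -0.0021] mm 175.4704068085364 deg 2.4695237008618163
```

play_rows --motion '[[[0.16, -0.09, 0.05, -0.0007, -0.0032, -0.001, -1], [0.324, -0.179, 0.099, -0.0013, -0.0064, -0.0021, -1], [0.39, -0.18, 0.2, -0.0013, -0.0064, -0.0021, -1], [0.44, -0.18, 0.28, -0.0013, -0.0064, -0.0021, -1], [0.475, -0.18, 0.334, -0.0013, -0.0064, -0.0021, -1], [0.505, -0.18, 0.38, -0.0013, -0.0064, -0.0021, -1], [0.525, -0.18, 0.41, -0.0013, -0.0064, -0.0021, -1], [0.532, -0.18, 0.422, -0.0013, -0.0064, -0.0021, -1], [0.532, -0.18, 0.422, -0.0013, -0.0064, -0.0021, -1]]]'

```text
time_s: 17.0
ee_pos: [0.4347, 0.2745, 0.0702]
eef_rot: [3.14, 0.611, 1.443]
force: [-0.4, -0.6, -1.3]
grip_width: 0.0217
grip_force: 60.0
```

```bash
python3 - <<'E'
from dump import *
s=log();D=np.array([.42,.16,0]);print(s["ee_pos"],s["force"],s["eef_rot"],scoop_tcp(D,naz,0))
for z in(.002,.0005): row(D+[0,0,z],naz,0)
E
```

```text
[0.43470595 0.27446233 0.0701682 ] [-0.41839365 -0.64371592 -1.2618051 ] [3.14017192 0.61082178 1.44321716] [0.43456577 0.27407383 0.066     ]
row [0.004, -0.0, 0.008] [0.0002, -0.0, -0.0001] mm 2.2071834472832967 deg 0.06808090092295718
row [0.007, -0.0, 0.013] [0.0002, -0.0, -0.0001] mm 3.6913746881647924 deg 0.06808090092295718
```

play_rows --motion '[[[0.004, 0, 0.006, 0, 0, 0, -1], [0.007, 0, 0.012, 0, 0, 0, -1], [0.007, 0, 0.013, 0, 0, 0, -1], [0.007, 0, 0.013, 0, 0, 0, -0.4], [0.007, 0, 0.013, 0, 0, 0, 0], [0.007, 0, 0.013, 0, 0, 0, 0.4], [0.007, 0, 0.013, 0, 0, 0, 0.4], [0.007, 0, 0.013, 0, 0, 0, 0.4], [0.007, 0, 0.013, 0, 0, 0, 0.4], [0.007, 0, 0.013, 0, 0, 0, 0.4]]]' --grip_force 20

```text
time_s: 18.0
ee_pos: [0.4343, 0.2741, 0.0662]
eef_rot: [3.141, 0.611, 1.444]
force: [-0.1, 1.1, -0.1]
grip_width: 0.0656
grip_force: 0.0
```

play_rows --motion '[[[0, 0, -0.03, 0, 0, 0, 0.4], [0, 0, -0.1, 0, 0, 0, 0.4], [0, 0, -0.25, 0, 0, 0, 0.4], [0, 0, -0.42, 0, 0, 0, 0.4], [0, 0, -0.6, 0, 0, 0, 0.4], [0, 0, -0.6, 0, 0, 0, 0.4]]]'

```text
time_s: 18.6
ee_pos: [0.4459, 0.3629, 0.1943]
eef_rot: [3.134, 0.604, 1.442]
force: [0.4, -0.9, 0.8]
grip_width: 0.0657
grip_force: 0.0
```

```bash
python3 - <<'E'
from dump import *
Rh=R.from_euler('z',HYAW).as_matrix()
f,W=cloud("top");hsv=cv2.cvtColor(f,cv2.COLOR_RGB2HSV)
Q=(W-SC*0-np.array([.42,.16,0]))@Rs(naz,0)
m=(abs(Q[...,0])<.06)&(abs(Q[...,1])<.06)&(Q[...,2]>.008)&(Q[...,2]<.06);q=Q[m];print("bowl walls",np.percentile(q,[1,99],axis=0).round(3))
fl=Q[(abs(Q[...,0])<.035)&(abs(Q[...,1])<.03)];print("floor",np.linalg.lstsq(np.c_[fl[:,:2],np.ones(len(fl))],fl[:,2],rcond=None)[0])
s=log();k=fit()[0];q=s["qpos"];Rm=Rt(haz,0,0)
p0,R0=None,None
for p in([.5,.15,.43],HC+Rh@[0,-.19,.26],HC+Rh@[0,-.19,.111],HC+Rh@[0,-.05,.111]):
    go(p,Rm,p0,R0);q,e=ik(np.array(p),Rm,k,q);print(np.round(p,3),q.round(2),e);p0,R0=np.array(p),Rm
E
```

```text
bowl walls [[-0.059 -0.041  0.008]
 [ 0.044  0.043  0.05 ]]
floor [-0.00096015 -0.00732741  0.00227113]
row [-1.21, 0.325, -0.32] [0.0052, 0.0966, 0.0148] mm 323.34365890312927 deg 35.22624389468251
[0.5  0.15 0.43] [ 0.22  0.17  1.21 -0.    1.76  0.44] 4.147535122758379e-09
row [-2.467, 0.611, -0.0] [0.0, 0.0, 0.0] mm 635.4736132293755 deg 0.0
[ 0.513 -0.485  0.43 ] [-0.81  0.72  0.45  0.    1.98 -0.59] 2.5942410771268177e-11
row [0.0, 0.0, 0.596] [0.0, 0.0, 0.0] mm 149.00000000000003 deg 0.0
[ 0.513 -0.485  0.281] [-0.81  0.65  0.89 -0.    1.6  -0.59] 3.448766908571533e-10
row [0.56, -0.0, 0.0] [0.0, 0.0, 0.0] mm 139.99999999999997 deg 0.0
[ 0.544 -0.349  0.281] [-0.63  0.49  1.13  0.    1.52 -0.4 ] 1.6653345369377348e-15
```

play_rows --motion '[[[-0.17, 0.04, -0.06, 0.0009, 0.016, 0.0025, -1], [-0.34, 0.09, -0.1, 0.0017, 0.032, 0.005, -1], [-0.51, 0.14, -0.14, 0.0026, 0.048, 0.0075, -1], [-0.68, 0.18, -0.18, 0.0035, 0.064, 0.01, -1], [-0.84, 0.23, -0.22, 0.0044, 0.08, 0.0125, -1], [-0.99, 0.27, -0.26, 0.0052, 0.0966, 0.0148, -1], [-0.99, 0.27, -0.26, 0.0052, 0.0966, 0.0148, -1]]]'

```text
time_s: 19.35
ee_pos: [0.4919, 0.1831, 0.3883]
eef_rot: [3.138, -0.002, 1.341]
force: [-0.9, 0.2, -0.0]
grip_width: 0.0133
grip_force: 0.0
```

```bash
python3 - <<'E'
from dump import *
Rh=R.from_euler('z',HYAW).as_matrix();s=get_obs();Rm=Rt(haz,0,0);print(s["ee_pos"])
b=HC+Rh@[0,-.19,.26]; m=(s["ee_pos"]+b)/2; m[2]=.43
go(m,Rm); go(b,Rm,m,Rm)
E
```

```text
[0.49192566 0.18313314 0.3883171 ]
row [-1.292, 0.346, -0.168] [0.0006, -0.0003, -0.0012] mm 336.99169607301934 deg 0.48488187621766937
row [-1.295, 0.336, -0.0] [0.0, 0.0, 0.0] mm 334.40385608771135 deg 0.0
```

play_rows --motion '[[[-0.2, 0.05, -0.06, 0, 0, 0, -1], [-0.4, 0.11, -0.12, 0, 0, 0, -1], [-0.6, 0.16, -0.168, 0, 0, 0, -1], [-0.8, 0.21, -0.168, 0, 0, 0, -1], [-1, 0.268, -0.168, 0, 0, 0, -1]]]'

```text
time_s: 19.85
ee_pos: [0.4999, -0.0589, 0.426]
eef_rot: [-3.137, 0.005, 1.348]
force: [0.9, 0.4, -0.2]
grip_width: 0.0003
grip_force: 0.0
```

play_rows --motion '[[[-0.2, 0.05, 0, 0, 0, 0, -1], [-0.4, 0.1, 0, 0, 0, 0, -1], [-0.6, 0.157, 0, 0, 0, 0, -1], [-0.79, 0.207, 0, 0, 0, 0, -1]]]'

```text
time_s: 20.25
ee_pos: [0.5067, -0.2589, 0.426]
eef_rot: [-3.136, 0.003, 1.347]
force: [1.2, 1.0, -0.4]
grip_width: 0.0002
grip_force: 0.0
```

play_rows --motion '[[[-0.2, 0.05, 0, 0, 0, 0, -1], [-0.4, 0.1, 0, 0, 0, 0, -1], [-0.6, 0.157, 0, 0, 0, 0, -1], [-0.79, 0.207, 0, 0, 0, 0, -1], [-0.79, 0.207, 0, 0, 0, 0, -1]]]'

```text
time_s: 20.75
ee_pos: [0.5132, -0.4663, 0.4216]
eef_rot: [-3.131, 0.0, 1.343]
force: [0.7, 0.4, -0.1]
grip_width: 0.0001
grip_force: 0.0
```

```bash
python3 hop.py h4.png; python3 - <<'E'
from dump import *
Rh=R.from_euler('z',HYAW).as_matrix();Rm=Rt(haz,0,0)
go(HC+Rh@[0,-.19,.111],Rm);go(HC+Rh@[0,-.05,.111],Rm)
E
```

```text
top 268 med [ 0.022 -0.017 -0.034] min [-0.003 -0.042 -0.061] max [ 0.048  0.006 -0.021]
top 256 med [-0.038 -0.009 -0.034] min [-0.051 -0.036 -0.062] max [-0.021  0.021 -0.025]
lid 2328 [-0.059 -0.117  0.016] [ 0.064 -0.073  0.136]
side 28 med [ 0.034 -0.018 -0.028] min [ 0.023 -0.027 -0.033] max [ 0.045 -0.01  -0.022]
side 15 med [-0.035 -0.018 -0.031] min [-0.046 -0.029 -0.035] max [-0.023 -0.011 -0.027]
lid 1912 [-0.068 -0.115  0.017] [ 0.064 -0.071  0.134]
[ 0.51393486 -0.46219038  0.42483395] [ 1.00646213  0.51747425 -0.05647845] [-3.13500424e+00  1.40736849e-03  1.34597178e+00]
row [-0.09, 0.021, 0.575] [-0.001, 0.0002, -0.0005] mm 145.68655922690226 deg 0.4186598669868759
row [0.47, 0.02, 0.575] [-0.001, 0.0002, -0.0005] mm 185.62081389938075 deg 0.4186598669868759
```

play_rows --motion '[[[-0.1, 0.02, 0, 0, 0, 0, -1], [-0.1, 0.02, 0.1, 0, 0, 0, -1], [-0.1, 0.02, 0.25, 0, 0, 0, -1], [-0.1, 0.02, 0.4, 0, 0, 0, -1], [-0.1, 0.02, 0.52, 0, 0, 0, -1], [-0.1, 0.02, 0.575, 0, 0, 0, -1], [-0.1, 0.02, 0.575, 0, 0, 0, -1]]]'

```text
time_s: 21.55
ee_pos: [0.5128, -0.4857, 0.2839]
eef_rot: [-3.138, 0.003, 1.349]
force: [0.6, -0.4, 0.5]
grip_width: 0.0005
grip_force: 0.0
```

```bash
python3 - <<'E'
from dump import *
Rh=R.from_euler('z',HYAW).as_matrix();Rm=Rt(haz,0,0);s=get_obs();print(s["ee_pos"],Rh.T@(s["ee_pos"]-HC),s["force"])
go(HC+Rh@[0,-.05,.111],Rm)
E
```

```text
[ 0.51277773 -0.48565425  0.28388407] [-0.00030856 -0.19039465  0.11388407] [ 0.61204507 -0.43196365  0.48161547]
row [0.562, 0.001, 0.01] [-0.0006, 0.0004, -0.0] mm 140.4246114313198 deg 0.2753589222450928
```

play_rows --motion '[[[0.07, 0, 0.01, 0, 0, 0, -1], [0.14, 0, 0.01, 0, 0, 0, -1], [0.21, 0, 0.01, 0, 0, 0, -1], [0.28, 0, 0.01, 0, 0, 0, -1], [0.35, 0, 0.01, 0, 0, 0, -1], [0.42, 0, 0.01, 0, 0, 0, -1], [0.49, 0, 0.01, 0, 0, 0, -1], [0.56, 0, 0.01, 0, 0, 0, -1], [0.56, 0, 0.01, 0, 0, 0, -1], [0.56, 0, 0.01, 0, 0, 0, -1]]]'

```text
time_s: 22.55
ee_pos: [0.5437, -0.3505, 0.2817]
eef_rot: [-3.14, 0.004, 1.348]
force: [-0.1, -0.5, 0.4]
grip_width: 0.0003
grip_force: 0.0
```

```bash
python3 hop.py h5.png
```

```text
lid 952 [-0.051 -0.014  0.049] [0.068 0.044 0.093]
side 16 med [ 0.036 -0.035  0.019] min [ 0.007 -0.061  0.007] max [ 0.067 -0.012  0.03 ]
side 16 med [-0.023 -0.038  0.018] min [-0.05  -0.06   0.008] max [ 0.006 -0.017  0.028]
side 26 med [ 0.033 -0.019 -0.028] min [ 0.023 -0.03  -0.034] max [ 0.046 -0.009 -0.023]
side 13 med [-0.037 -0.016 -0.03 ] min [-0.047 -0.022 -0.033] max [-0.027 -0.013 -0.028]
lid 64 [-0.073  0.022  0.046] [0.055 0.066 0.069]
[ 0.543402   -0.35120701  0.28152166] [ 0.28244    0.3820719 -0.7051905] [-3.13928469  0.00388378  1.34691298]
```

play_rows --motion '[[[0, 0, -0.1, 0, 0, 0, -1], [0, 0, -0.25, 0, 0, 0, -1], [0, 0, -0.4, 0, 0, 0, -1], [0.1, 0, -0.5, 0, 0, 0, -1], [0.3, 0, -0.5, 0, 0, 0, -1], [0.5, 0, -0.5, 0, 0, 0, -1], [0.7, 0, -0.5, 0, 0, 0, -1], [0.9, 0, -0.5, 0, 0, 0, -1], [0.9, 0, -0.5, 0, 0, 0, -1], [0.9, 0, -0.5, 0, 0, 0, -1]]]'

```text
time_s: 23.65
ee_pos: [0.5939, -0.1308, 0.4057]
eef_rot: [-3.139, 0.004, 1.348]
force: [-0.0, -0.9, -1.0]
grip_width: 0.0005
grip_force: 0.0
```

```bash
python3 hop.py h6.png; python3 - <<'E'
from dump import *
f,W=cloud("top");save("end.png",f)
Q=(W-HC)@R.from_euler('z',HYAW).as_matrix();hsv=cv2.cvtColor(f,cv2.COLOR_RGB2HSV)
y=(abs(Q[...,0])<.08)&(Q[...,2]>-.01)&(Q[...,2]<.1)&(hsv[...,0]>15)&(hsv[...,0]<32)&(hsv[...,1]>150);q=Q[y]
print("lid plane",np.linalg.lstsq(np.c_[q[:,:2],np.ones(len(q))],q[:,2],rcond=None)[0],len(q))
E
```

```text
top 3212 med [-0.002  0.002  0.008] min [-0.07  -0.067  0.001] max [0.07  0.068 0.03 ]
lid 3480 [-0.068 -0.057  0.005] [0.065 0.069 0.011]
side 659 med [-0.002  0.003  0.008] min [-0.07  -0.067  0.005] max [0.07  0.068 0.029]
lid 727 [-0.068 -0.053  0.007] [0.066 0.076 0.01 ]
[ 0.5936327  -0.1323305   0.40557052] [-0.37002326  0.04442764  0.06497361] [-3.1391943   0.00402558  1.34584836]
lid plane [0.00047151 0.00132525 0.00785422] 3478
```

View pics/end.png

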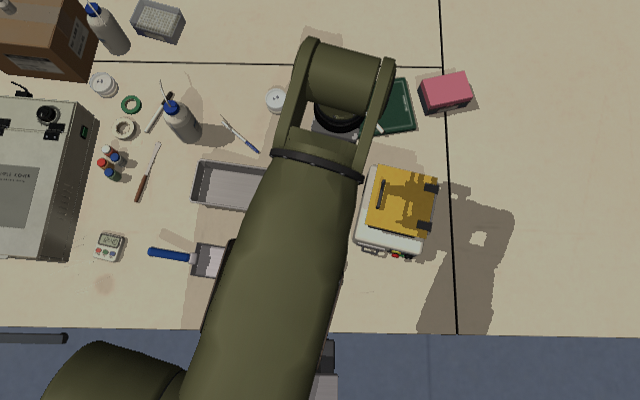

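The last view shows the lid shut flat on the hopper at (402,200), with a fitted tilt of about 0.001. The scoop rests on the bench at (200,258), the pan is empty and the arm is clear. I'll hand it in.

```bash
python3 -c "
from station import workorder
print(workorder.hand_in())"
```

```text
the job is handed in; nothing more can be done
None
```

The job is handed in at about 24 s of the 72 s allowed: all four lumps went into the hopper, the scoop lies flat on the bench and the lid measured shut; the hand-in gave no verdict, and the flask and beaker were hidden by the arm in the last picture.

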